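Pin the balance weight and offer the press lever up to its stand

ROBOT

A 6-joint arm with a two-finger parallel gripper is mounted at the origin on a cart in front of the work surface, level with it; the furniture and walls round the work are solid. World frame = base frame: x ahead of the robot, y to its left, z up, the work surface at z = 0. Lengths are in m, angles in rad, forces in N, time in s.
With the tool pointing down it reaches from about 0.3 to 0.875 m from the base axis. Payload 6.4 kg.
Tool frame: the origin (TCP) lies on the centre line of the jaws, within the pads' length; the fingertips stand ctrl.nose_length ahead of it and the grasp point (between the pads) lies 6 mm ahead of it (ctrl.nose_length is the distance from the TCP to the fingertips, in m); x points along the fingers, y is the direction in which the jaws open and shut, and the axes are right-handed (so a half turn about x gives the same grasp; the last joint's range is limited). The gripper opens to 85 mm and grips with 20 to 120 N. Pads are 22 mm wide; open, the fingers measure 114 mm over their backs; the gripper's body (76 mm by 85 mm) begins 54 mm behind the grasp point. The pads swing forward as they close: fully open they stand 13 mm farther back than shut.
Start: joints at [1.108, 0.181, 1.607, -0, 1.354, -0.206], TCP at [0.146, 0.556, 0.256] pointing down, gripper open.
Joint ranges: [-2.99, 2.99], [-0.89, 2.07], [0.3, 2.58], [-1.14, 4.28], [0, 2.63], [-3.12, 3.12]. Speed limits (rad/s): [2.57, 2.57, 3.01, 3.14, 3.14, 3.14].

INTERFACE

Orientations are given as a unit quaternion [w, x, y, z].
In Python, from bench import telemetry, cams, workorder, spotter, ctrl gives the robot as it stands. The module is installed in compiled form; this text tells all that it offers.
- The arm moves only by the tool servo_tool, never from a script. Its argument "targets" is one flat list of numbers, 4 for each row, row after row: the shift along the tool's x, y, z in mm, then the turn about the tool's x in rad. A call has exactly 5 rows; each row shifts and turns the commanded pose from where the row before left it, along the tool's axes as they then stand; what a row does not reach is not made up. A row lasts 1/10 s, in which the tool goes at most 50 mm and 8.59 degrees, less where a joint would pass 70% of its speed; a pose out of reach is approached as far as the arm can. A call is refused whole if a number of a shift passes 50 or a number of a turn 0.15, either way. A call with a gripper value outside its range is refused whole. "fingers" is the finger opening in mm, from 0 to 85.4, set as the call begins (left out, the last holds). The fingers move at their own pace and stop on an object; the grip force is fixed at half the most. Time passes only in rows, so rows that do not move let the fingers close, or fill a call up. It gives the time, the measured TCP pose, the force and the opening at its end, in the units of the state.
- telemetry.get_obs(): the state, without advancing time (a new reading comes with each control period).
- cams.camera(name): name is "side" or "top" or "wrist"; returns (picture, depth): 400x640x3 uint8, blue, green, red; 400x640 float32, m along the optical axis (not along the pixel's ray), 0 where there is no reading.
- cams.camera_params(name): a dict with "intrinsics" (3x3 intrinsics, pixels), "R" (3x3) and "t" (3): a world point X has camera coordinates R X + t; the wrist camera has in their place "mount" (4x4, takes a point from camera to tool coordinates, whose origin is the TCP and whose axes are the tool frame's). Camera axes: x right, y down, z forward; pixel columns grow to the right and rows downward; lengths in m; the calibration is good to about 2 mm. A picture is of the moment at which its call begins: read the wrist's pose just before it. camera_params takes no time and is no camera call.
- workorder.hand_in(): hands the job in, once; it reports no verdict.
Trained networks look in the newest picture that a camera, given by its name, has taken for a name from the list of things; names that differ only in an ending like _2 or _b are one class to them, and where a whole thing is asked for, a point or a joint stands for the part that bears it (a point fixed in the world has none). Each returns a list of dicts, best first, with "score" (0 to 1); they miss things now and then, are a little off and sometimes report something else, mostly with a low value. They report only what shows in the picture. A call takes as long as a camera call.
- spotter.search_frame(camera, thing): "pixel" ([column, row] in pixels, amid what is visible of it).
The state is a dict: "time_s": time; "q": joint angles; "dq": joint speeds; "joint_efforts": joint torques, N m; "eef_pos": TCP position; "eef_rot": TCP orientation; "wrist_force": force on the tool from outside, world axes, zero at the start; "torque": the same for the moment, N m; "opening": opening from 0.0 (shut) to 1.0 (fully open).
Only numpy, scipy, OpenCV 4.12 (cv2) and the standard library are available. Lean on these libraries where they do the work, as an engineer would, in place of code of your own. Each camera call takes 0.05 s, during which the arm holds its last target.

TASK

Push the red-headed retaining pin fully down through the balance weight and the blue press lever and let go of it. Then lift the lever by its balance point, the yellow band, and hold it level and still about 6 cm above its seat in the grey pivot stand: steel pivot over the fork's notches, weight over the rubber-capped rest post. Finish while still holding it there, lever and weight clear of the stand; leave the spool, the cream pot and the wax block where they are.

Things in the scene. Friction and masses are not known exactly. Their poses are not given: they have to be found in the camera images.
- lever: Blue flat-bar press lever, loose, 310 mm long, 0.3 kg, lying level. x along the bar to the weight, z up; origin on the table under the pivot. Bar 30 mm wide, 14 high, mid-height at z 30 mm, from the hub (60 mm disc, 30 mm wide, x = 0, steel pivot stubs 12 mm thick out to y +-38 mm) to x = 280 mm; a vertical 14 mm hole at x = 240 mm lies under the weight's hole.
- lever_balance (a point): Balance point of lever plus weight plus pin: centre of the 22 mm wide yellow band, at mid-height of the bar (30 mm above the table at the start), 165 mm from the pivot, 50 mm short of the weight. Axes as the lever: x along the bar towards the weight, y across, z up. Grasp here across the 30 mm width.
- lever_pivot (a point): Centre of the steel pivot in the lever's round hub (30 mm above the hub's underside). Axes as the lever.
- weight: Dark steel balance weight, loose, 50 mm along the bar (x), 60 across (y), 56 high, 0.3 kg (+-10 %), with a tunnel for the bar, 1 to 2 mm of play: lifted by the lever it hangs about 2 mm lower on the bar. It sits round the bar, its hole at lever x = 240 mm. Origin at the centre of its underside.
- weight_hole (a point): Centre of the mouth of the vertical pin hole on the top face of the weight (56 mm above its underside). The hole is 14 mm in diameter with a 2 mm chamfer and goes straight through weight, bar and weight again. z up.
- pin: Loose steel retaining pin with a red head, 88 mm long, 30 g, upright in the wooden block at the start, its shoulder on the block's top. Origin at the lower tip, z towards the head. Stem 10 mm in diameter, 46 mm long, pointed tip; then a 22 mm collar 4 mm thick, then the 20 mm head, 38 mm long.
- pin_head (a point): Centre of the pin's red head (collar included), 21 mm above the shoulder, 67 mm above the tip; the head is 20 mm in diameter, its top 21 mm above this point. Fully home in the weight, this point stands 21 mm above the mouth of the hole.
- holder: Wooden block 60 x 60 x 52 mm, fixed, with a 14 mm hole in which the pin stands at the start. Origin at the centre of its underside.
- stand: Grey pivot stand, fixed: base plate 340 x 84 x 12 mm. Origin on the table below the fork; its x axis runs from the fork to the rest post, 240 mm away, z up. The fork has two cheeks (60 mm long, 12 mm thick, 40 mm apart, 106 mm high) with 14 mm notches open at the top.
- stand_fork (a point): Where the lever's pivot would be when seated in the fork's notches: midway between the cheeks, 91 mm above the table. Axes as the stand.
- stand_rest (a point): Top centre of the rubber-capped rest post of the stand (36 mm in diameter), 58 mm above the table, where the weight will lie.
- spool: Bystander: blue thread spool, 31 mm round, 44 mm high, standing; origin under its centre.
- cream_pot: Bystander: white pot with a dark blue lid, 70 mm round, 56 mm high; origin under its centre.
- wax_block: Bystander: yellow wax block, 36 x 55 x 18 mm; origin under its centre.

How it is judged:
On the way:
1. the pin is fully down through the weight and the lever, and let go, before the lever is lifted (z of pin_head in the frame of weight_hole below 0.025 m and horizontal distance between pin_head and weight_hole below 0.008 m and angle between pin_head's own z axis and vertical below 0.15 rad and contact force between pin and the fingers below 0.3 N and height (world z) of lever_balance below 0.045 m), for 0.2 s.
At the end, for the whole second after the job is handed in: Fingers hold the lever within 25 mm of its balance point; it is still, level within 0.12 rad, off the stand; pivot 30 to 100 mm above its fork seat and within 15 mm sideways, weight hole within 25 mm sideways of the rest post; pin down within 4 mm; bystanders within 20 mm of their start (z of pin_head in the frame of weight_hole below 0.025 m and distance between pin_head and weight_hole below 0.026 m and angle between lever's own z axis and vertical below 0.12 rad and z of lever_pivot in the frame of stand_fork between 0.03 and 0.1 m and horizontal distance between lever_pivot and stand_fork below 0.015 m and horizontal distance between weight_hole and stand_rest below 0.025 m and x of the grasp point in the frame of lever_balance between -0.025 and 0.025 m and contact force between lever and the fingers above 2 N and contact force between each of lever, weight and stand below 0.1 N and contact force between weight and the arm below 0.5 N and linear speed of lever below 0.03 m/s and angular speed of lever below 0.2 rad/s); the arm keeps its last pose, push and grip.
It fails at once if a bystander (spool, cream pot or wax block) is moved more than 20 mm (distance of any of spool, cream_pot, wax_block from where it was at the start of the episode above 0.02 m).
It fails at once if the lever or weight strikes the stand (more than 10 N) (contact force between any of lever, weight and stand above 10 N).
It also fails if it takes over 61 s, if anything falls off the work surface, if the arm or the gripper's body presses on something with over 40 N, if the wrist force passes 120 N, or if a joint passes its speed limit or range.

## Working session

There is one attempt and no reset: what is moved stays moved. The work goes in short steps, Python scripts to look and compute and a tool call to move; the robot and the scene stay as the last step left them, time stands still between calls to the robot, and variables do not carry over. Pictures are saved under pics/ and viewed, and the job is handed in when it is done.

Besides the shell and the picture viewer there is one more tool, called after "Request:" as name(argument=value, ...) on one line, values as JSON. servo_tool: Moves the arm, as the interface text tells. Its arguments: {"type":"object","properties":{"targets":{"type":"array","items":{"type":"number"}},"fingers":{"type":"number"}},"required":["targets"]}

```bash
mkdir -p pics; ls; cat > h.py <<'E'
import numpy as np, cv2, json
from bench import telemetry, cams, workorder, spotter, ctrl
def q2R(q):
    from scipy.spatial.transform import Rotation as Ro
    return Ro.from_quat([q[1],q[2],q[3],q[0]]).as_matrix()
def shot(name,fn=None):
    o=telemetry.get_obs()
    im,d=cams.camera(name)
    if fn: cv2.imwrite('pics/'+fn,im)
    p=cams.camera_params(name); K=np.array(p['intrinsics'])
    if name=='wrist':
        M=np.array(p['mount']); T=np.eye(4);T[:3,:3]=q2R(o['eef_rot']);T[:3,3]=o['eef_pos']; W=T@M
    else:
        W=np.eye(4);W[:3,:3]=np.array(p['R']).T;W[:3,3]=-W[:3,:3]@np.array(p['t'])
    return im,d,K,W
def cloud(d,K,W):
    v,u=np.mgrid[:d.shape[0],:d.shape[1]]
    P=np.stack([(u-K[0,2])/K[0,0]*d,(v-K[1,2])/K[1,1]*d,d],-1)
    P=P@W[:3,:3].T+W[:3,3]; P[d==0]=np.nan
    return P
E
python3 - <<'E'
from h import *
o=telemetry.get_obs();print(o,ctrl.nose_length)
for n in ['top','side','wrist']:
    im,d,K,W=shot(n,n+'0.png'); np.savez('/tmp/'+n+'0.npz',im=im,d=d,K=K,W=W)
    print(n,K,W)
    P=cloud(d,K,W)
    for t in ['lever','lever_balance','lever_pivot','weight','weight_hole','pin','pin_head','holder','stand','stand_fork','stand_rest','spool','cream_pot','wax_block']:
        if n=='wrist': break
        try:
            r=spotter.search_frame(n,t)
            for a in r[:2]:
                u,v=map(int,np.round(a['pixel'])); print(n,t,a['score'],a['pixel'],P[v,u].round(3))
        except Exception as e: print(t,e)
print(telemetry.get_obs()['time_s'])
E
```

```text
pics
{'time_s': 0.0, 'q': array([ 1.10768156e+00,  1.81562623e-01,  1.60799448e+00,  2.13912444e-05,
        1.35378444e+00, -2.06281375e-01]), 'dq': array([ 2.19191180e-05, -1.52654231e-04, -6.27492800e-04,  6.89508857e-04,
       -7.65309508e-04, -1.33218841e-03]), 'joint_efforts': array([-7.62113850e-04, -4.44884098e+01, -3.51328933e+01, -3.18606180e-04,
        9.36609576e-03,  7.40711300e-06]), 'eef_pos': array([0.14580004, 0.55569253, 0.25537851]), 'eef_rot': array([ 0.70107383,  0.08997495,  0.701494  , -0.09113812]), 'wrist_force': array([-0.70897437, -0.63029193, -0.59223701]), 'torque': array([ 0.00485036, -0.01862203,  0.0143169 ]), 'opening': 1.0023581722733872} 0.025
top [[407.94983657   0.         318.79064181]
 [  0.         407.94983657 199.23052879]
 [  0.           0.           1.        ]] [[-0.01392907 -0.99157863  0.12875479  0.39619521]
 [-0.99986528  0.01269433 -0.01040555  0.11073923]
 [ 0.00868347 -0.12888239 -0.99162187  1.58537708]
 [ 0.          0.          0.          1.        ]]
top lever 0.96 [402.3, 184.4] [ 0.653 -0.228  0.034]
top lever_balance 0.58
[... 1633 characters left out ...]
54 0.131 0.084]
side stand_fork 0.68 [374.2, 323.8] [ 0.463 -0.335  0.051]
side stand_rest 0.78 [301.6, 193.4] [0.586 0.228 0.01 ]
side spool 0.59 [319.1, 242.8] [ 0.499 -0.026  0.033]
side cream_pot 0.7 [258.0, 149.4] [0.549 0.503 0.052]
side wax_block 0.64 [346.3, 204.7] [0.679 0.091 0.015]
wrist [[296.77184015   0.         319.38171226]
 [  0.         296.77184015 197.93824323]
 [  0.           0.           1.        ]] [[ 2.53607495e-01  9.21676961e-01  2.93589540e-01  7.09996867e-02]
 [ 9.67307070e-01 -2.41807437e-01 -7.64604211e-02  5.76427714e-01]
 [ 5.20325508e-04  3.03382173e-01 -9.52868819e-01  3.73667004e-01]
 [ 0.00000000e+00  0.00000000e+00  0.00000000e+00  1.00000000e+00]]
1.55
```

```bash
python3 - <<'E'
import cv2
a=cv2.imread('pics/top0.png')[130:290,160:480]; cv2.imwrite('pics/top0c.png',cv2.resize(a,None,fx=2.5,fy=2.5,interpolation=cv2.INTER_CUBIC))
a=cv2.imread('pics/side0.png')[110:370,220:490]; cv2.imwrite('pics/side0c.png',cv2.resize(a,None,fx=2.2,fy=2.2,interpolation=cv2.INTER_CUBIC))
E
```

```text
(no output)
```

View pics/top0c.png

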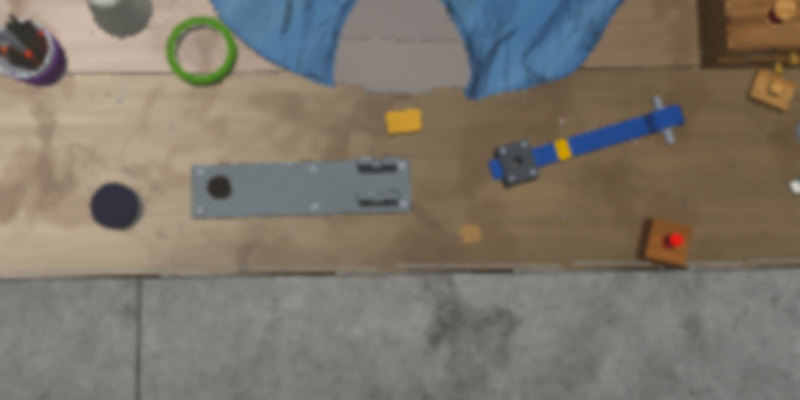

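View pics/side0c.png

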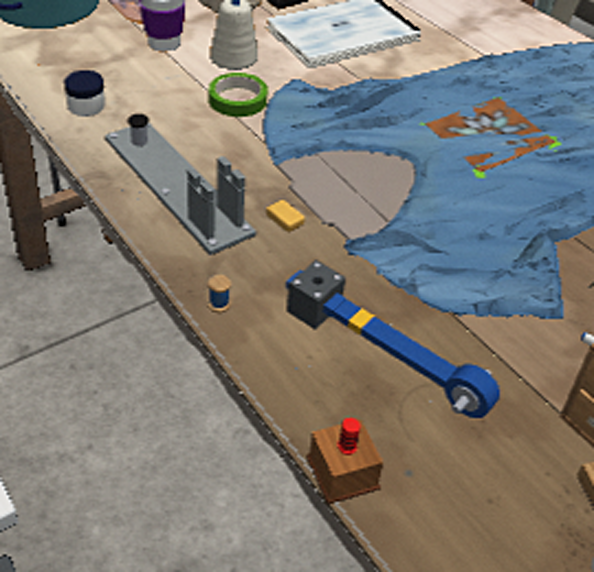

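View pics/wrist0.png

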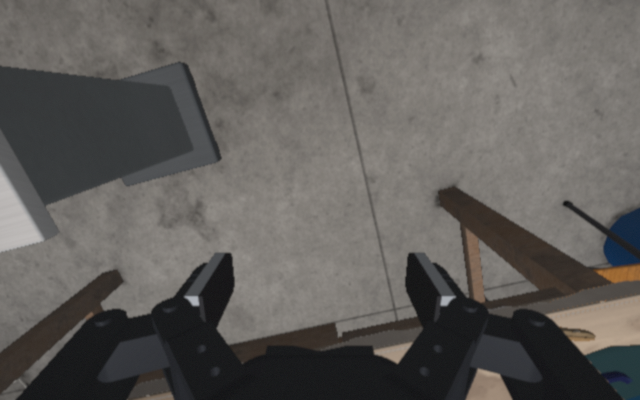

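The top and side views show the holder with the pin at top-crop (675,240), the weight at (515,163), the yellow band at (562,149) and the hub at (665,118). The stand's fork is at (378,182) and its rest at (219,187). Both pin and lever lie to the robot's right. Next I'll measure from the depth clouds.

```bash
python3 - <<'E'
from h import *
o=telemetry.get_obs();R=q2R(o['eef_rot']);print('tool axes\n',R.round(3))
print(np.array(cams.camera_params('wrist')['mount']).round(3))
for n in ['top','side']:
    z=np.load('/tmp/'+n+'0.npz');im=z['im'];P=cloud(z['d'],z['K'],z['W'])
    hsv=cv2.cvtColor(im,cv2.COLOR_BGR2HSV);H,S,V=[hsv[...,i].astype(int) for i in range(3)]
    X,Y,Z=P[...,0],P[...,1],P[...,2]
    def rep(name,m):
        q=P[m]
        if len(q)<2: print(n,name,'none');return
        print(n,name,len(q),'mean',q.mean(0).round(4),'min',q.min(0).round(3),'max',q.max(0).round(3),'medz',np.median(q[:,2]).round(4))
    box=lambda x0,x1,y0,y1,z0,z1:(X>x0)&(X<x1)&(Y>y0)&(Y<y1)&(Z>z0)&(Z<z1)
    rep('table',box(.5,.6,-.2,-.15,-.03,.02))
    rep('pinred',((H<8)|(H>172))&(S>180)&(V>100)&box(.4,.6,-.4,-.2,.03,.15))
    rep('pintop',((H<8)|(H>172))&(S>180)&(V>100)&box(.4,.6,-.4,-.2,.086,.12))
    rep('holdtop',box(.4,.6,-.4,-.2,.044,.058))
    rep('yband',(H>18)&(H<35)&(S>150)&(V>120)&box(.5,.75,-.26,-.1,.02,.06))
    rep('wtop',(V<110)&box(.5,.7,-.16,-.04,.05,.065))
    rep('bluebar',(H>100)&(H<130)&(S>120)&box(.5,.75,-.4,-.06,.028,.045))
    rep('hub',box(.6,.8,-.4,-.27,.047,.07))
    rep('rest',box(.5,.7,.28,.5,.052,.065))
    rep('base',box(.4,.7,.0,.5,.007,.018)&(S<60))
    rep('fork',box(.45,.7,.05,.25,.08,.115))
    # rect fits
    for nm,m in [('base',box(.4,.7,.0,.5,.007,.018)&(S<60)),('wtop',box(.5,.7,-.16,-.04,.05,.065)),('hold',box(.4,.6,-.4,-.2,.044,.058)),('bluebar',(H>100)&(H<130)&(S>120)&box(.5,.75,-.4,-.06,.028,.045)),('fork',box(.45,.7,.05,.25,.08,.115))]:
        q=P[m][:,:2].astype(np.float32)
        if len(q)>4: print('  rect',nm,cv2.minAreaRect(q*1000), )
E
```

```text
tool axes
 [[ 0.     0.254  0.967]
 [ 0.     0.967 -0.254]
 [-1.     0.    -0.   ]]
[[-0.    -0.303  0.953 -0.117]
 [ 1.     0.     0.001  0.001]
 [-0.     0.953  0.303 -0.078]
 [ 0.     0.     0.     1.   ]]
top table 327 mean [ 0.5497 -0.1749 -0.0006] min [ 0.501 -0.2   -0.009] max [ 0.6  -0.15  0.01] medz -0.0006
top pinred 36 mean [ 0.4873 -0.3102  0.0838] min [ 0.478 -0.33   0.05 ] max [ 0.5   -0.3    0.099] medz 0.0908
top pintop 25 mean [ 0.4857 -0.3099  0.0929] min [ 0.478 -0.319  0.088] max [ 0.493 -0.3    0.099] medz 0.0931
top holdtop 213 mean [ 0.4866 -0.3087  0.0513] min [ 0.451 -0.347  0.044] max [ 0.52  -0.275  0.057] medz 0.0513
top yband 35 mean [ 0.6317 -0.1596  0.036 ] min [ 0.618 -0.169  0.028] max [ 0.645 -0.149  0.041] medz 0.0365
top wtop 179 mean [ 0.6106 -0.0857  0.0558] min [ 0.578 -0.118  0.05 ] max [ 0.644 -0.058  0.065] medz 0.0558
top bluebar 292 mean [ 0.6467 -0.2104  0.0363] min [ 0.592 -0.34   0.028] max [ 0.693 -0.06   0.045] medz 0.0363
top hub 123 mean [ 0.6928 -0.3268  0.0563] min [ 0.656 -0.399  0.047] max [ 0.798 -0.289  0.067] medz 0.0562
top r
[... 1935 characters left out ...]
7] max [0.626 0.5   0.018] medz 0.0103
side fork 210 mean [0.5824 0.1183 0.0947] min [0.551 0.091 0.08 ] max [0.616 0.153 0.106] medz 0.0955
  rect base ((579.2308349609375, 285.66253662109375), (88.98471069335938, 431.0647277832031), 1.9880568981170654)
  rect wtop ((614.3285522460938, -89.89332580566406), (64.6986083984375, 50.87786102294922), 16.644283294677734)
  rect hold ((488.951171875, -314.4339294433594), (61.66819381713867, 62.14406204223633), 74.68701171875)
  rect bluebar ((647.04296875, -234.28187561035156), (66.81462097167969, 245.06573486328125), 20.741565704345703)
  rect fork ((583.4013671875, 121.91433715820312), (64.92700958251953, 62.257789611816406), 0.08019974827766418)
```

```bash
cat > plan.py <<'E'
import sys
from h import *
def plan(goal,yawg,n,start=None,rnd=True):
    o=telemetry.get_obs();R=q2R(o['eef_rot']);p=np.array(o['eef_pos']);
    if start is not None: p=np.array(start[:3]);yaw=start[3]
    else: yaw=np.arctan2(R[1,1],R[0,1])
    goal=np.array(goal); rows=[]
    for i in range(n):
        k=n-i; d=(goal-p)/k; t=-(yawg-yaw)/k
        c,s=np.cos(yaw),np.sin(yaw)
        r=[round(-d[2]*1000),round((c*d[0]+s*d[1])*1000),round((s*d[0]-c*d[1])*1000),round(t,2)]
        if max(map(abs,r[:3]))>50 or abs(r[3])>.15: print('OVER')
        rows.append(r)
        dx,dy,dz=[v/1000 for v in r[:3]]
        p=p+np.array([c*dy+s*dz,s*dy-c*dz,-dx]); yaw-=r[3]
    for j in range(0,n,5): print([x for r in rows[j:j+5] for x in r])
    print('end',p.round(4),round(yaw,4)); return (*p,yaw)
def st():
    o=telemetry.get_obs();R=q2R(o['eef_rot']);print('t',round(o['time_s'],2),'tcp',np.array(o['eef_pos']).round(4),'yaw',round(float(np.arctan2(R[1,1],R[0,1])),4),'xaxis',R[:,0].round(4),'F',np.array(o['wrist_force']).round(1),'op',round(o['opening'],3),'q6',round(o['q'][5],2))
E
python3 - <<'E'
from plan import *
s=plan([.47,.26,.26],.78,10)
s=plan([.487,-.30,.22],.27,15,s)
E
```

```text
[0, -20, 39, np.float64(0.05), 0, -18, 40, np.float64(0.05), 0, -17, 41, np.float64(0.05), -1, -14, 41, np.float64(0.05), 0, -12, 42, np.float64(0.06)]
[-1, -10, 43, np.float64(0.05), 0, -8, 43, np.float64(0.06), -1, -5, 44, np.float64(0.05), 0, -3, 44, np.float64(0.06), -1, 0, 44, np.float64(0.05)]
end [0.4705 0.26   0.2603] 0.784
[3, -26, 27, np.float64(0.03), 3, -25, 28, np.float64(0.03), 3, -24, 29, np.float64(0.03), 3, -23, 29, np.float64(0.04), 3, -22, 30, np.float64(0.03)]
[3, -21, 31, np.float64(0.04), 2, -20, 32, np.float64(0.03), 3, -19, 32, np.float64(0.04), 2, -17, 33, np.float64(0.03), 3, -16, 34, np.float64(0.04)]
[2, -15, 34, np.float64(0.03), 3, -14, 35, np.float64(0.04), 2, -12, 35, np.float64(0.03), 3, -11, 35, np.float64(0.04), 2, -10, 36, np.float64(0.03)]
end [ 0.4874 -0.2996  0.2203] 0.274
```

Request:
servo_tool(targets=[0,-20,39,0.05,0,-18,40,0.05,0,-17,41,0.05,-1,-14,41,0.05,0,-12,42,0.06])

```text
time_s: 2.05
eef_pos: [0.3094, 0.4079, 0.2576]
eef_rot: [0.684, 0.182, 0.683, -0.181]
wrist_force: [0.2, -0.2, 0.0]
opening: 1.0
```

Request:
servo_tool(targets=[-1,-10,43,0.05,0,-8,43,0.06,-1,-5,44,0.05,0,-3,44,0.06,-1,0,44,0.05])

```text
time_s: 2.55
eef_pos: [0.4716, 0.2585, 0.2604]
eef_rot: [0.653, 0.272, 0.653, -0.272]
wrist_force: [0.2, 0.2, 0.0]
opening: 1.0
```

Request:
servo_tool(targets=[3,-26,27,0.03,3,-25,28,0.03,3,-24,29,0.03,3,-23,29,0.04,3,-22,30,0.03])

```text
time_s: 3.05
eef_pos: [0.4749, 0.0717, 0.2454]
eef_rot: [0.629, 0.323, 0.629, -0.323]
wrist_force: [0.5, 0.3, 0.2]
opening: 1.002
```

Request:
servo_tool(targets=[3,-21,31,0.03,2,-20,32,0.03,3,-19,32,0.04,2,-17,33,0.03,3,-16,34,0.04])

```text
time_s: 3.55
eef_pos: [0.4822, -0.1154, 0.2325]
eef_rot: [0.6, 0.375, 0.599, -0.375]
wrist_force: [0.1, 0.2, -0.2]
opening: 1.0
```

Request:
servo_tool(targets=[2,-15,34,0.03,3,-14,35,0.04,2,-12,35,0.03,3,-11,35,0.04,2,-10,36,0.03])

```text
time_s: 4.05
eef_pos: [0.4906, -0.3011, 0.2202]
eef_rot: [0.565, 0.425, 0.565, -0.425]
wrist_force: [0.0, -0.3, 1.0]
opening: 1.0
```

```bash
python3 - <<'E'
from plan import *
st()
im,d,K,W=shot('wrist','wrist1.png'); np.savez('/tmp/w1.npz',im=im,d=d,K=K,W=W)
st()
P=cloud(d,K,W)
for t in ['pin','pin_head','holder','weight_hole']:
    print(t,[(a['score'],a['pixel'],P[int(a['pixel'][1]),int(a['pixel'][0])].round(4)) for a in spotter.search_frame('wrist',t)[:2]])
hsv=cv2.cvtColor(im,cv2.COLOR_BGR2HSV);H,S,V=[hsv[...,i].astype(int) for i in range(3)]
red=((H<8)|(H>172))&(S>180)&(V>80)&(P[...,2]>.05)
q=P[red];print(len(q),q.min(0),q.max(0))
t=q[q[:,2]>.088];print(len(t),t.mean(0),t.min(0),t.max(0))
hd=P[(P[...,2]>.045)&(P[...,2]<.057)&(abs(P[...,0]-.487)<.06)&(abs(P[...,1]+.31)<.06)]
print(cv2.minAreaRect((hd[:,:2]*1000).astype(np.float32)),np.median(hd[:,2]))
E
```

```text
t 4.05 tcp [ 0.4906 -0.3011  0.2202] yaw 0.2824 xaxis [ 1.e-04  0.e+00 -1.e+00] F [ 0.  -0.3  1. ] op 1.0 q6 -1.04
t 4.1 tcp [ 0.4904 -0.3066  0.2201] yaw 0.2781 xaxis [ 6.0e-04 -3.9e-03 -1.0e+00] F [-3.4 -4.3  0.1] op 0.998 q6 -1.04
pin [(0.63, [314.9, 201.6], array([ 0.487 , -0.3043,  0.0939]))]
pin_head [(0.79, [314.1, 201.4], array([ 0.487 , -0.3043,  0.0939]))]
holder [(0.58, [314.0, 183.2], array([ 0.485 , -0.2999,  0.0511]))]
weight_hole [(0.66, [512.0, 14.7], array([ 0.6036, -0.1127,  0.0552]))]
504 [ 0.4777745  -0.33705796  0.05042783] [ 0.49919851 -0.30150645  0.09558933]
390 [ 0.48799682 -0.31047928  0.09323185] [ 0.47863711 -0.32062872  0.08812469] [ 0.49780792 -0.30151343  0.09558933]
((488.3176574707031, -311.6237487792969), (60.65329360961914, 60.30620574951172), 76.13792419433594) 0.05167680608864755
```

View pics/wrist1.png

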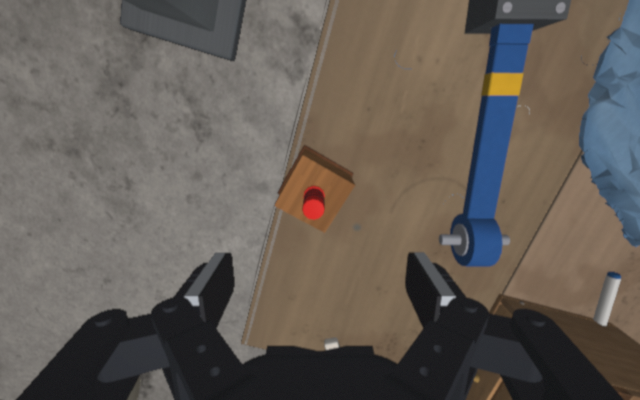

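The wrist view shows the red pin head at (314,202) on the block and the lever to the right. The arm was still settling, so I'll measure again at rest.

```bash
cat > pin.py <<'E'
from plan import *
def pinmeas(fn=None):
    st()
    im,d,K,W=shot('wrist',fn); st()
    P=cloud(d,K,W)
    hsv=cv2.cvtColor(im,cv2.COLOR_BGR2HSV);H,S,V=[hsv[...,i].astype(int) for i in range(3)]
    red=((H<8)|(H>172))&(S>180)&(V>80)&(P[...,2]>.05)
    t=P[red&(P[...,2]>.0915)];print('top',len(t),t.mean(0).round(4),t.min(0).round(4),t.max(0).round(4),cv2.minEnclosingCircle((t[:,:2]*1000).astype(np.float32)))
    hd=P[(P[...,2]>.045)&(P[...,2]<.057)&(abs(P[...,0]-.487)<.06)&(abs(P[...,1]+.31)<.06)]
    print(cv2.minAreaRect((hd[:,:2]*1000).astype(np.float32)),np.median(hd[:,2]))
    return im,P
E
python3 - <<'E'
from pin import *
im,P=pinmeas('wrist2.png')
print([(a['score'],a['pixel'],P[int(a['pixel'][1]),int(a['pixel'][0])].round(4)) for a in spotter.search_frame('wrist','pin_head')[:2]])
st()
E
```

```text
t 4.3 tcp [ 0.4905 -0.2992  0.22  ] yaw 0.2837 xaxis [-5.e-04  9.e-04 -1.e+00] F [-0.   0.2 -0.3] op 0.999 q6 -1.04
t 4.35 tcp [ 0.4907 -0.2986  0.2201] yaw 0.2847 xaxis [-3.e-04  7.e-04 -1.e+00] F [ 0.  -0.3  0.3] op 1.0 q6 -1.04
top 361 [ 0.488  -0.3108  0.0935] [ 0.4789 -0.3205  0.0915] [ 0.4973 -0.3017  0.0961] ((487.9579162597656, -310.9333801269531), 9.769935607910156)
((488.2563781738281, -311.529296875), (60.58782958984375, 60.186893463134766), 75.9993896484375) 0.051613546715942815
[(0.73, [490.1, 151.9], array([ 0.6471, -0.2194,  0.0373])), (0.63, [315.2, 206.0], array([ 0.4891, -0.3069,  0.0922]))]
t 4.4 tcp [ 0.4908 -0.2984  0.2203] yaw 0.2853 xaxis [-1.e-04  4.e-04 -1.e+00] F [-0.4  0.1 -0.6] op 0.999 q6 -1.04
```

```bash
python3 - <<'E'
from plan import *
st()
s=plan([.488,-.311,.12],.275,5)
s=plan([.488,-.311,.083],.275,5,s)
E
```

```text
t 4.4 tcp [ 0.4908 -0.2984  0.2203] yaw 0.2853 xaxis [-1.e-04  4.e-04 -1.e+00] F [-0.4  0.1 -0.6] op 0.999 q6 -1.04
[20, -1, 2, np.float64(0.0), 20, -1, 2, np.float64(0.0), 20, -1, 2, np.float64(0.0), 20, -2, 3, np.float64(0.01), 20, -1, 2, np.float64(0.0)]
end [ 0.4881 -0.3106  0.1203] 0.2753
[7, 0, 0, np.float64(0.0), 8, 0, 0, np.float64(0.0), 7, 0, 0, np.float64(0.0), 8, 0, 0, np.float64(0.0), 7, 0, 0, np.float64(0.0)]
end [ 0.4881 -0.3106  0.0833] 0.2753
```

Request:
servo_tool(targets=[20,-1,2,0,20,-1,2,0,20,-1,2,0,20,-2,3,0.01,20,-1,2,0])

```text
time_s: 4.9
eef_pos: [0.4884, -0.3107, 0.12]
eef_rot: [0.564, 0.427, 0.564, -0.427]
wrist_force: [0.8, 0.4, 0.6]
opening: 0.998
```

```bash
python3 - <<'E'
from plan import *
im,d,K,W=shot('side','side1.png')
st()
a=im[200:370,320:480]; cv2.imwrite('pics/side1c.png',cv2.resize(a,None,fx=3,fy=3,interpolation=cv2.INTER_CUBIC))
E
```

```text
t 4.95 tcp [ 0.4867 -0.3095  0.1164] yaw 0.2754 xaxis [-0.0035  0.0033 -1.    ] F [-2.   0.7 -2.2] op 1.002 q6 -1.05
```

View pics/side1c.png

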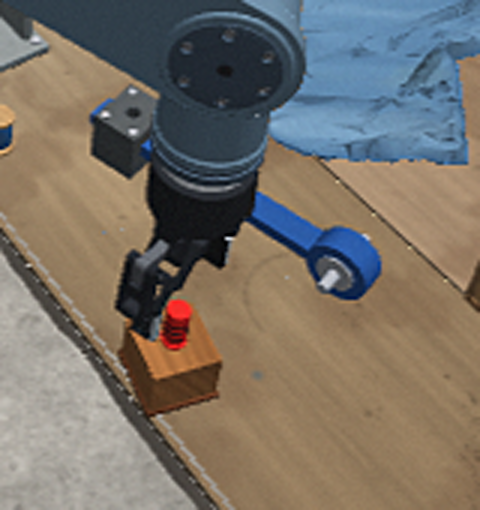

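The side view shows the jaws straddling the red head at about (177,322) in the crop. I'll descend and close.

Request:
servo_tool(targets=[7,0,0,0,8,0,0,0,7,0,0,0,8,0,0,0,7,0,0,0])

```text
time_s: 5.45
eef_pos: [0.4882, -0.3118, 0.083]
eef_rot: [0.564, 0.427, 0.563, -0.427]
wrist_force: [-0.7, 0.5, -0.7]
opening: 1.004
```

Request:
servo_tool(targets=[0,0,0,0,0,0,0,0,0,0,0,0,0,0,0,0,0,0,0,0], fingers=5)

```text
time_s: 5.95
eef_pos: [0.4884, -0.3121, 0.0839]
eef_rot: [0.564, 0.427, 0.563, -0.427]
wrist_force: [0.8, -0.2, -0.3]
opening: 0.217
```

Request:
servo_tool(targets=[0,0,0,0,0,0,0,0,0,0,0,0,0,0,0,0,0,0,0,0])

```text
time_s: 6.45
eef_pos: [0.4884, -0.3121, 0.0838]
eef_rot: [0.564, 0.427, 0.563, -0.427]
wrist_force: [0.0, -0.6, 4.7]
opening: 0.219
```

Request:
servo_tool(targets=[-15,0,0,0,-18,0,0,0,-18,0,0,0,-17,0,0,0,-12,0,0,0])

```text
time_s: 6.95
eef_pos: [0.4882, -0.3119, 0.165]
eef_rot: [0.564, 0.427, 0.563, -0.427]
wrist_force: [0.2, -0.1, -1.0]
opening: 0.218
```

```bash
python3 - <<'E'
from plan import *
st()
im,d,K,W=shot('side','side2.png')
st()
a=im[200:370,320:480]; cv2.imwrite('pics/side2c.png',cv2.resize(a,None,fx=3,fy=3,interpolation=cv2.INTER_CUBIC))
im,d,K,W=shot('wrist','wrist3.png')
P=cloud(d,K,W)
# weight top & lever
hsv=cv2.cvtColor(im,cv2.COLOR_BGR2HSV);H,S,V=[hsv[...,i].astype(int) for i in range(3)]
for z0,z1,nm in [(.05,.062,'wt')]:
    m=(P[...,2]>z0)&(P[...,2]<z1)&(abs(P[...,0]-.612)<.05)&(abs(P[...,1]+.089)<.06)
    print(m.sum()); 
    if m.sum()>20: print(cv2.minAreaRect((P[m][:,:2]*1000).astype(np.float32)),np.median(P[m][:,2]))
m=(H>18)&(H<35)&(S>150)&(V>120)&(P[...,2]>.028)&(P[...,2]<.045)&(abs(P[...,1]+.161)<.06);q=P[m];print(len(q),q.mean(0),cv2.minAreaRect((q[:,:2]*1000).astype(np.float32)))
red=((H<8)|(H>172))&(S>180)&(V>80); q=P[red&(P[...,2]>.08)]
print('red',len(q),q.min(0),q.max(0))
st()
E
```

```text
t 6.95 tcp [ 0.4882 -0.3119  0.165 ] yaw 0.2741 xaxis [ 7.e-04 -7.e-04 -1.e+00] F [ 0.2 -0.1 -1. ] op 0.218 q6 -1.05
t 7.0 tcp [ 0.489  -0.3126  0.1668] yaw 0.2742 xaxis [ 0.0028 -0.0027 -1.    ] F [ 0.5 -0.3  1. ] op 0.214 q6 -1.05
0
1078 [ 0.63264489 -0.15991349  0.03717921] ((633.21533203125, -159.5565185546875), (31.89759635925293, 19.168834686279297), 15.513376235961914)
red 2419 [ 0.47867321 -0.32209617  0.13713592] [ 0.49996438 -0.3016144   0.17801083]
t 7.05 tcp [ 0.4889 -0.3125  0.1655] yaw 0.2741 xaxis [ 0.0025 -0.0025 -1.    ] F [ 0.7 -0.3  0.6] op 0.218 q6 -1.05
```

View pics/side2c.png

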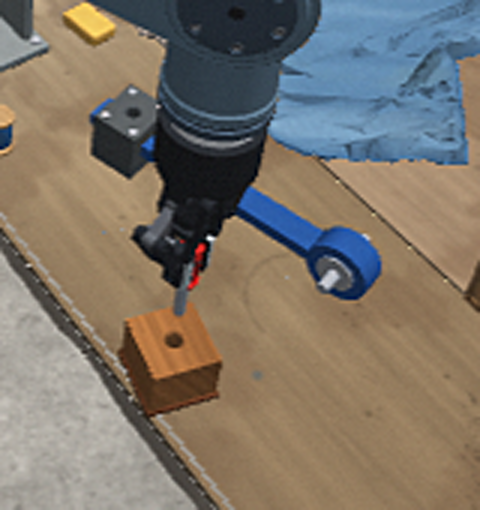

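View pics/wrist3.png

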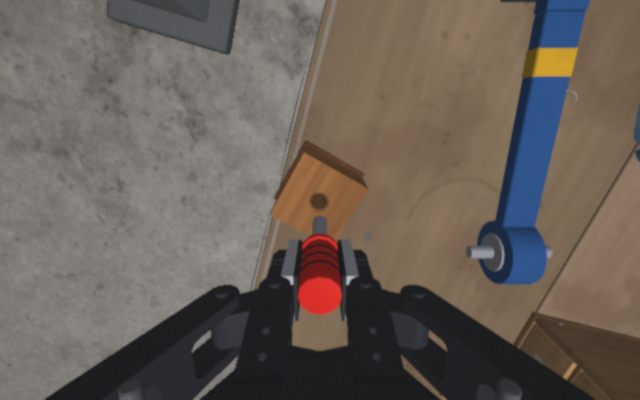

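```bash
python3 - <<'E'
from plan import *
W=None
s=plan([.626,-.143,.172],.27,5)
# project ideal tip
p=cams.camera_params('wrist');M=np.linalg.inv(np.array(p['mount']));K=np.array(p['intrinsics'])
for x in [.0108-.021,.0108+.017,.0108+.021,.045,.06,.0778]:
    c=M@np.array([x,0,0,1]);u=K@c[:3];print(x,(u[:2]/u[2]).round(1))
im=cv2.imread('pics/wrist3.png')[180:320,260:380];cv2.imwrite('pics/w3c.png',cv2.resize(im,None,fx=5,fy=5,interpolation=cv2.INTER_CUBIC)[:600])
E
```

```text
[-1, 36, -25, np.float64(0.0), -1, 35, -25, np.float64(0.0), -1, 36, -25, np.float64(0.0), -2, 35, -26, np.float64(0.0), -1, 36, -25, np.float64(0.0)]
end [ 0.6261 -0.143   0.1715] 0.2741
-0.0102 [318.9 297. ]
0.027800000000000002 [318.9 253.8]
0.0318 [318.9 250.3]
0.045 [319. 240.]
0.06 [319.  229.9]
0.0778 [319.  219.6]
```

View pics/w3c.png

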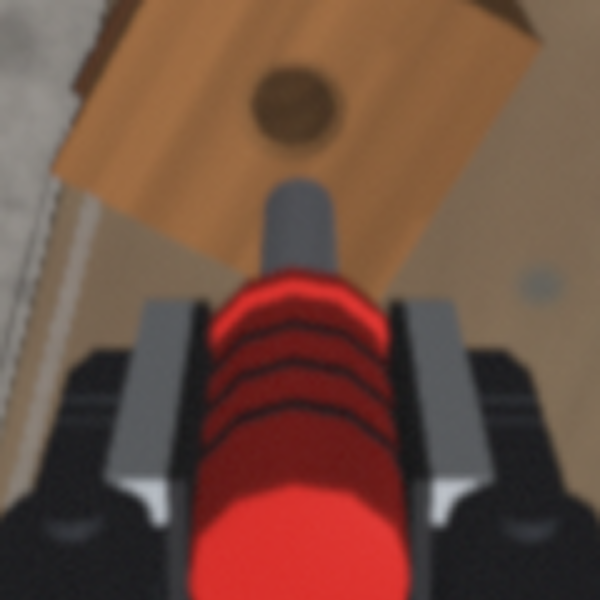

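The pin hangs straight in the jaws, its tip at wrist pixel (319.6,216) against an expected (319,219). Next I'll go over the band to see the hole.

Request:
servo_tool(targets=[-1,36,-25,0,-1,35,-25,0,-1,36,-25,0,-2,35,-26,0,-1,36,-25,0])

```text
time_s: 7.55
eef_pos: [0.6256, -0.1406, 0.1683]
eef_rot: [0.563, 0.427, 0.564, -0.427]
wrist_force: [-0.1, -1.0, 0.4]
opening: 0.217
```

Request:
servo_tool(targets=[0,0,0,0,0,0,0,0,0,0,0,0,0,0,0,0,0,0,0,0])

```text
time_s: 8.05
eef_pos: [0.6247, -0.1435, 0.1692]
eef_rot: [0.563, 0.427, 0.563, -0.428]
wrist_force: [0.8, 0.0, 0.4]
opening: 0.219
```

```bash
cat > wt.py <<'E'
from plan import *
def wmeas(fn):
    st()
    im,d,K,W=shot('wrist',fn); np.savez('/tmp/wm.npz',im=im,d=d,K=K,W=W); st()
    P=cloud(d,K,W)
    hsv=cv2.cvtColor(im,cv2.COLOR_BGR2HSV);H,S,V=[hsv[...,i].astype(int) for i in range(3)]
    m=(P[...,2]>.05)&(P[...,2]<.062)&(abs(P[...,0]-.612)<.055)&(abs(P[...,1]+.089)<.06)
    if m.sum()>20: print('wtop',m.sum(),cv2.minAreaRect((P[m][:,:2]*1000).astype(np.float32)),np.median(P[m][:,2]))
    m=(H>18)&(H<35)&(S>150)&(V>100)&(P[...,2]>.028)&(P[...,2]<.045)&(abs(P[...,1]+.161)<.06);q=P[m]
    if len(q): print('band',len(q),q.mean(0),cv2.minAreaRect((q[:,:2]*1000).astype(np.float32)))
    for t in ['weight_hole','lever_balance']:
        print(t,[(a['score'],a['pixel'],P[int(a['pixel'][1]),int(a['pixel'][0])].round(4)) for a in spotter.search_frame('wrist',t)[:2]])
    return im,P,K,W
def onplane(u,v,z,K,W):
    r=W[:3,:3]@np.array([(u-K[0,2])/K[0,0],(v-K[1,2])/K[1,1],1]); s=(z-W[2,3])/r[2]; return W[:3,3]+s*r
E
python3 - <<'E'
from wt import *
wmeas('wrist4.png')
E
```

```text
t 8.05 tcp [ 0.6247 -0.1435  0.1692] yaw 0.2722 xaxis [-4.e-04  0.e+00 -1.e+00] F [0.8 0.  0.4] op 0.219 q6 -0.68
t 8.1 tcp [ 0.6248 -0.1434  0.1693] yaw 0.2724 xaxis [-1.e-04 -0.e+00 -1.e+00] F [-0.8  0.6 -0.5] op 0.22 q6 -0.68
wtop 5017 ((613.017578125, -87.19978332519531), (60.310646057128906, 49.67064666748047), 15.787676811218262) 0.055662706317499255
band 528 [ 0.63367995 -0.15785525  0.03690657] ((633.4159545898438, -159.58270263671875), (30.153141021728516, 19.12737274169922), 15.056062698364258)
weight_hole [(0.97, [320.0, 134.8], array([ 0.6117, -0.0939,  0.0055]))]
lever_balance [(0.93, [324.6, 203.6], array([ 0.6305, -0.1482,  0.0364]))]
```

View pics/wrist4.png

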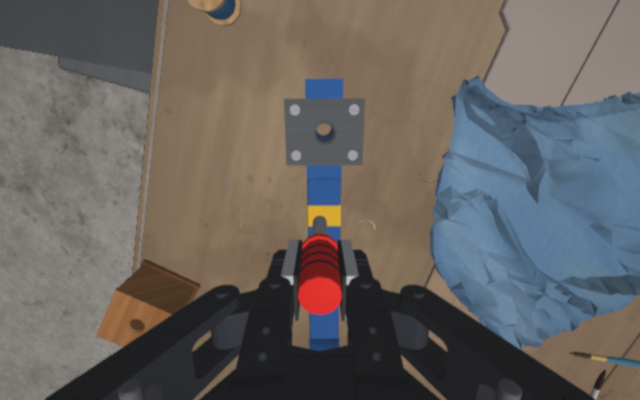

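The wrist view shows the weight hole at about (324,131) in the centre of the weight's plate, with the pin tip over the band at (320,218). Now I'll refine the hole position.

```bash
python3 - <<'E'
from wt import *
z=np.load('/tmp/wm.npz');im,K,W,d=z['im'],z['K'],z['W'],z['d'];P=cloud(d,K,W)
a=im[95:170,275:375];cv2.imwrite('pics/w4c.png',cv2.resize(a,None,fx=7,fy=7,interpolation=cv2.INTER_CUBIC))
m=(P[...,2]<.048)&(np.hypot(P[...,0]-.613,P[...,1]+.088)<.013)
q=np.argwhere(m);print(len(q),q.mean(0),q.min(0),q.max(0))
mm=(P[...,2]>.052)&(P[...,2]<.06)&(abs(P[...,0]-.612)<.055)&(abs(P[...,1]+.089)<.06)
cn,_=cv2.findContours(mm.astype(np.uint8),cv2.RETR_CCOMP,cv2.CHAIN_APPROX_NONE)
for c in cn:
    if len(c)>12:
        b=np.array([onplane(u,v,.056,K,W)[:2] for u,v in c[:,0]]); print(len(c),cv2.minAreaRect((b*1000).astype(np.float32)),cv2.minEnclosingCircle((b*1000).astype(np.float32)))
print(onplane(324.5,131.5,.056,K,W))
E
```

```text
238 [131.46218487 323.98739496] [123 316] [140 332]
287 ((612.887451171875, -87.09624481201172), (59.991188049316406, 49.20632553100586), 15.619033813476562) ((613.031494140625, -87.05599212646484), 38.634552001953125)
53 ((612.7315063476562, -86.75395965576172), (13.74630355834961, 14.16519546508789), 15.617608070373535) ((612.7083740234375, -86.99463653564453), 7.470621585845947)
[ 0.61306792 -0.08659014  0.056     ]
```

View pics/w4c.png

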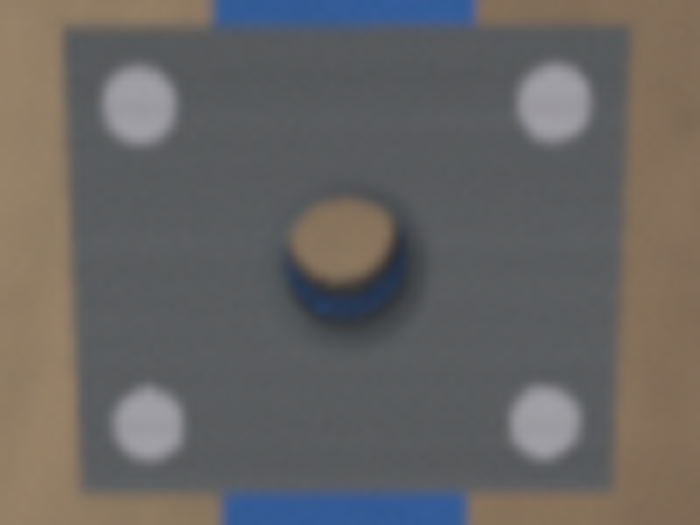

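```bash
python3 - <<'E'
from wt import *
z=np.load('/tmp/wm.npz');im,K,W,d=z['im'],z['K'],z['W'],z['d']
M=np.array(cams.camera_params('wrist')['mount']);T=cloud(d,K,M)  # tool frame
hsv=cv2.cvtColor(im,cv2.COLOR_BGR2HSV);H,S,V=[hsv[...,i].astype(int) for i in range(3)]
red=((H<8)|(H>172))&(S>150)
q=T[red&(V>180)];print('x hist',np.percentile(q[:,0],[1,10,50,90,99]))
t=T[red&(T[...,0]<-.002)&(T[...,0]>-.03)];tt=t[t[:,0]<np.percentile(t[:,0],60)];print(len(t),np.percentile(t[:,0],[2,20,50,80]))
tt=t[abs(t[:,0]-np.median(t[:,0]))<.004]; print(tt.min(0),tt.max(0),cv2.minEnclosingCircle((tt[:,1:]*1000).astype(np.float32)))
# stem
v,u=np.mgrid[:400,:640]
s=T[(T[...,0]>.035)&(T[...,0]<.085)&(abs(T[...,1])<.012)&(abs(T[...,2])<.015)&~red]
print(len(s))
for a in np.arange(.035,.085,.005):
    k=s[(s[:,0]>=a)&(s[:,0]<a+.005)]
    if len(k): print(a,len(k),k[:,1].min(),k[:,1].max(),k[:,2].min(),np.median(k[:,2]))
plan([.6132,-.088,.150],.27,5)
E
```

```text
x hist [nan nan nan nan nan]
1717 [-0.01074754 -0.01005857 -0.00947825 -0.0082647 ]
[-0.011609   -0.00901504 -0.0106999 ] [-0.00550165  0.00955629  0.0091393 ] ((0.24740943312644958, -0.5567514896392822), 10.161754608154297)
250
0.04 1 0.002402685697839976 0.002402685697839976 -0.0047210401409015085 -0.0047210401409015085
0.045 43 -0.004249316145911976 0.004289814278045737 -0.005232164085455668 -0.004570087908355766
0.049999999999999996 53 -0.004406543626002173 0.0050378699810888 -0.005408415742514716 -0.0046287992130096545
0.05499999999999999 45 -0.004515775923152973 0.005175552604755082 -0.005360873276954864 -0.004379556976649129
0.05999999999999999 42 -0.004607291780942662 0.005209996988334784 -0.005623829228460636 -0.004569238334949995
0.06499999999999999 38 -0.0046864646340606594 0.004748994582883738 -0.005436467787742788 -0.004545289403427487
0.06999999999999998 28 -0.004138475465406615 0.0047943152951399936 -0.005714332099331199 -0.00451490311652572
[4, 1, -11, np.float64(0.0), 4, 1, -11, np.float64(0.0), 4, 0, -11, np.float64(0.0), 4, 1, -12, np.float64(0.0), 3, 0, -11, np.float64(0.0)]
end [ 0.6128 -0.0883  0.1504] 0.2728
```

Request:
servo_tool(targets=[4,1,-11,0,4,1,-11,0,4,1,-11,0,4,1,-12,0,3,0,-12,0])

```text
time_s: 8.7
eef_pos: [0.6133, -0.0848, 0.1497]
eef_rot: [0.564, 0.427, 0.564, -0.427]
wrist_force: [0.0, -0.8, -0.1]
opening: 0.218
```

Request:
servo_tool(targets=[0,0,0,0,0,0,0,0,0,0,0,0,0,0,0,0,0,0,0,0])

```text
time_s: 9.2
eef_pos: [0.6139, -0.0869, 0.1505]
eef_rot: [0.564, 0.427, 0.563, -0.427]
wrist_force: [0.0, 0.4, -0.0]
opening: 0.217
```

```bash
python3 - <<'E'
from wt import *
st()
im,d,K,W=shot('wrist','wrist5.png');np.savez('/tmp/w5.npz',im=im,d=d,K=K,W=W)
im2,d2,K2,W2=shot('side','side5.png');st()
a=im[100:300,240:400];a=cv2.resize(a,None,fx=3,fy=3,interpolation=cv2.INTER_CUBIC)
b=cv2.resize(im2[190:290,320:420],None,fx=3,fy=3,interpolation=cv2.INTER_CUBIC)
b=cv2.copyMakeBorder(b,0,300,0,0,cv2.BORDER_CONSTANT);cv2.imwrite('pics/c5.png',np.hstack([a,b]))
P=cloud(d,K,W)
mm=(P[...,2]>.052)&(P[...,2]<.06)&(abs(P[...,0]-.612)<.055)&(abs(P[...,1]+.089)<.06)
print(cv2.minAreaRect((P[mm][:,:2]*1000).astype(np.float32)))
p=cams.camera_params('wrist');M=np.linalg.inv(np.array(p['mount']))
c=M@np.array([.078,0,-.0005,1]);u=K@c[:3];print('tip',u/u[2])
E
```

```text
t 9.2 tcp [ 0.6139 -0.0869  0.1505] yaw 0.2733 xaxis [ 4.e-04 -2.e-04 -1.e+00] F [ 0.   0.4 -0. ] op 0.217 q6 -0.61
t 9.3 tcp [ 0.6138 -0.0867  0.1504] yaw 0.2735 xaxis [ 2.e-04 -1.e-04 -1.e+00] F [0.9 0.  0. ] op 0.217 q6 -0.61
((612.9027099609375, -87.03303527832031), (60.2073974609375, 50.39973449707031), 15.904455184936523)
tip [319.00119945 218.87865281   1.        ]
```

View pics/c5.png

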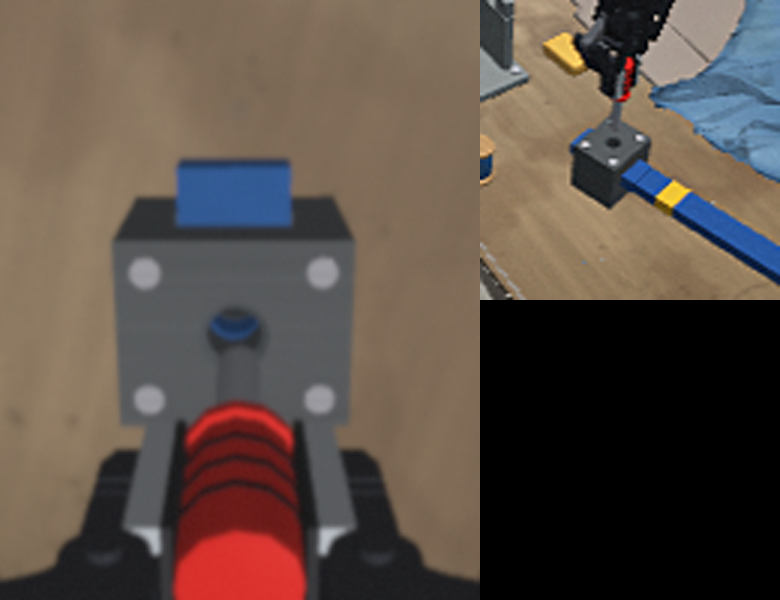

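Lateral error is about 1 mm. I'll correct it and descend into the mouth.

Request:
servo_tool(targets=[4,-1,0.5,0,5,0,0,0,6,0,0,0,6,0,0,0,5,0,0,0])

```text
time_s: 9.8
eef_pos: [0.6126, -0.087, 0.1233]
eef_rot: [0.563, 0.427, 0.564, -0.427]
wrist_force: [-0.2, 0.2, 0.1]
opening: 0.215
```

Request:
servo_tool(targets=[4,0,0,0,5,0,0,0,4,0,0,0,4,0,0,0,3,0,0,0])

```text
time_s: 10.3
eef_pos: [0.6128, -0.0871, 0.1039]
eef_rot: [0.564, 0.427, 0.564, -0.427]
wrist_force: [0.2, -0.7, -0.5]
opening: 0.216
```

Request:
servo_tool(targets=[4,0,0,0,4,0,0,0,3,0,0,0,3,0,0,0,1,0,0,0])

```text
time_s: 10.8
eef_pos: [0.6127, -0.087, 0.0888]
eef_rot: [0.563, 0.427, 0.564, -0.427]
wrist_force: [0.6, 0.3, 0.1]
opening: 0.219
```

Request:
servo_tool(targets=[0.5,0,0,0,0.5,0,0,0,0.5,0,0,0,0,0,0,0,0,0,0,0])

```text
time_s: 11.3
eef_pos: [0.613, -0.0871, 0.0879]
eef_rot: [0.564, 0.427, 0.564, -0.427]
wrist_force: [-0.6, -0.9, -1.1]
opening: 0.212
```

Request:
servo_tool(targets=[0.5,0,0,0,0.5,0,0,0,0.5,0,0,0,0.5,0,0,0,0,0,0,0])

```text
time_s: 11.8
eef_pos: [0.6131, -0.0871, 0.0878]
eef_rot: [0.564, 0.427, 0.564, -0.427]
wrist_force: [-6.0, 2.0, 13.2]
opening: 0.219
```

Force rose to 13 N with no more travel, so the shoulder is on the weight. I'll let go and rise.

Request:
servo_tool(targets=[0,0,0,0,0,0,0,0,0,0,0,0,0,0,0,0,0,0,0,0], fingers=50)

```text
time_s: 12.3
eef_pos: [0.6128, -0.0871, 0.0855]
eef_rot: [0.563, 0.427, 0.564, -0.427]
wrist_force: [-0.7, -0.3, -0.3]
opening: 0.583
```

Request:
servo_tool(targets=[-10,0,0,0,-25,0,0,0,-30,0,0,0,-30,0,0,0,-20,0,0,0])

```text
time_s: 12.8
eef_pos: [0.6139, -0.0874, 0.2042]
eef_rot: [0.565, 0.427, 0.562, -0.427]
wrist_force: [-0.2, -0.8, -0.1]
opening: 0.587
```

Request:
servo_tool(targets=[0,0,12,0,0,0,15,0,0,0,15,0,0,0,13,0,0,0,0,0])

```text
time_s: 13.3
eef_pos: [0.6276, -0.1424, 0.1994]
eef_rot: [0.563, 0.427, 0.564, -0.428]
wrist_force: [-1.1, -0.9, -0.0]
opening: 0.583
```

```bash
python3 - <<'E'
from wt import *
im,P,K,W=wmeas('wrist6.png')
hsv=cv2.cvtColor(im,cv2.COLOR_BGR2HSV);H,S,V=[hsv[...,i].astype(int) for i in range(3)]
red=((H<8)|(H>172))&(S>150)&(P[...,2]>.04)&(P[...,1]>-.13)
q=P[red];print('red',len(q),q.min(0),q.max(0)); t=q[q[:,2]>.094];print('top',t.mean(0),cv2.minEnclosingCircle((t[:,:2]*1000).astype(np.float32)),np.median(t[:,2]))
im2,d2,K2,W2=shot('side','side6.png');st()
b=cv2.resize(im2[190:310,300:460],None,fx=4,fy=4,interpolation=cv2.INTER_CUBIC);cv2.imwrite('pics/s6c.png',b)
E
```

```text
t 13.3 tcp [ 0.6276 -0.1424  0.1994] yaw 0.2714 xaxis [-1.6e-03  3.0e-04 -1.0e+00] F [-1.1 -0.9 -0. ] op 0.583 q6 -0.68
t 13.35 tcp [ 0.6275 -0.1413  0.1995] yaw 0.272 xaxis [-1.7e-03  8.0e-04 -1.0e+00] F [ 0.1  0.8 -0.6] op 0.589 q6 -0.68
wtop 3545 ((613.03173828125, -87.34906005859375), (60.246620178222656, 49.84853744506836), 15.574911117553711) 0.05574883965680216
band 509 [ 0.63361074 -0.15948209  0.03697742] ((633.5556640625, -159.48780822753906), (29.280641555786133, 17.948265075683594), 16.02904510498047)
weight_hole [(0.65, [310.1, 119.5], array([ 0.6024, -0.0812,  0.0572])), (0.36, [156.5, 278.9], array([ 0.4884, -0.2811,  0.0455]))]
lever_balance [(0.85, [319.1, 249.6], array([ 0.6454, -0.2075,  0.0356])), (0.48, [316.2, 116.3], array([ 0.6066, -0.0775,  0.0549]))]
red 621 [ 0.60362956 -0.10168382  0.05514154] [ 0.62305454 -0.07670766  0.09973943]
top [ 0.61330806 -0.0865977   0.09749835] ((613.3572998046875, -86.8597183227539), 9.914915084838867) 0.09751322856083233
t 13.5 tcp [ 0.6275 -0.1397  0.2002] yaw 0.274 xaxis [-1.e-03  6.e-04 -1.e+00] F [-0.2  0.6 -1. ] op 0.586 q6 -0.68
```

View pics/s6c.png

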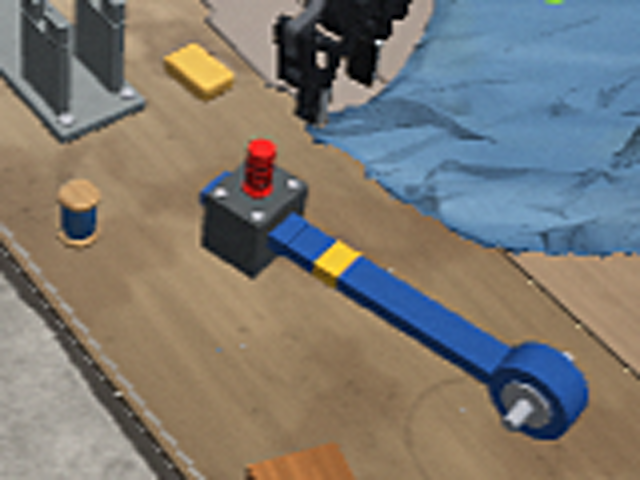

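View pics/wrist6.png

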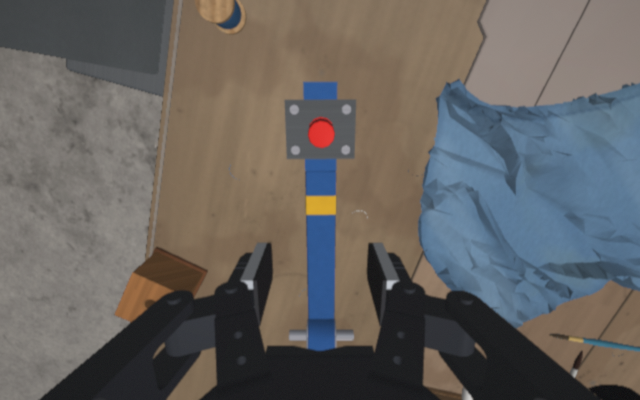

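The pin is home: head top at z 0.0975 against an expected 0.098, upright and free of the fingers. Next I'll grasp at the band.

```bash
python3 - <<'E'
from plan import *
s=plan([.6334,-.1593,.1],.272,5)
s=plan([.6334,-.1593,.037],.272,5,s)
E
```

```text
[20, 0, 4, np.float64(0.0), 20, 0, 4, np.float64(0.0), 20, 0, 4, np.float64(0.0), 20, 0, 4, np.float64(0.0), 20, 0, 4, np.float64(0.0)]
end [ 0.6329 -0.1589  0.1002] 0.274
[13, 0, 0, np.float64(0.0), 13, 0, 0, np.float64(0.0), 12, 0, 0, np.float64(0.0), 13, 0, 0, np.float64(0.0), 12, 0, 0, np.float64(0.0)]
end [ 0.6329 -0.1589  0.0372] 0.274
```

Request:
servo_tool(targets=[20,0,4,0,20,0,4,0,20,0,4,0,20,0,4,0,20,0,4,0], fingers=60)

```text
time_s: 14.0
eef_pos: [0.6332, -0.1586, 0.1001]
eef_rot: [0.564, 0.427, 0.564, -0.427]
wrist_force: [-0.2, -0.2, -0.0]
opening: 0.7
```

Request:
servo_tool(targets=[10,0.5,0.5,0,12,0,0,0,13,0,0,0,13,0,0,0,10,0,0,0])

```text
time_s: 14.5
eef_pos: [0.6336, -0.1593, 0.0418]
eef_rot: [0.563, 0.427, 0.564, -0.427]
wrist_force: [0.1, 0.8, 0.3]
opening: 0.705
```

Request:
servo_tool(targets=[5,0,0,0,0,0,0,0,0,0,0,0,0,0,0,0,0,0,0,0])

```text
time_s: 15.0
eef_pos: [0.6343, -0.1599, 0.0385]
eef_rot: [0.564, 0.427, 0.563, -0.427]
wrist_force: [0.7, 0.3, 0.4]
opening: 0.7
```

```bash
python3 - <<'E'
from wt import *
im,P,K,W=wmeas('wrist7.png')
im2,d2,K2,W2=shot('side','side7.png');st()
b=cv2.resize(im2[170:310,300:480],None,fx=4,fy=4,interpolation=cv2.INTER_CUBIC);cv2.imwrite('pics/s7c.png',b)
E
```

```text
t 15.0 tcp [ 0.6343 -0.1599  0.0385] yaw 0.274 xaxis [ 1.1e-03 -5.0e-04 -1.0e+00] F [0.7 0.3 0.4] op 0.7 q6 -0.7
t 15.05 tcp [ 0.6342 -0.1598  0.0384] yaw 0.274 xaxis [ 1.e-03 -4.e-04 -1.e+00] F [-0.6  0.4  0.2] op 0.704 q6 -0.7
wtop 22253 ((621.7283325195312, -109.92704772949219), (64.73980712890625, 103.96966552734375), 21.59210205078125) 0.055808301655939876
band 2353 [ 0.63329762 -0.15912228  0.03704461] ((633.4905395507812, -159.99305725097656), (30.504653930664062, 20.732601165771484), 15.788833618164062)
weight_hole [(0.85, [303.7, 65.2], array([ 0.6085, -0.0788,  0.0961]))]
lever_balance [(0.82, [315.3, 247.5], array([ 0.6279, -0.1437,  0.0366]))]
t 15.2 tcp [ 0.634  -0.1597  0.0381] yaw 0.274 xaxis [ 4.e-04 -2.e-04 -1.e+00] F [-0.2  0.1  0.2] op 0.703 q6 -0.7
```

View pics/s7c.png

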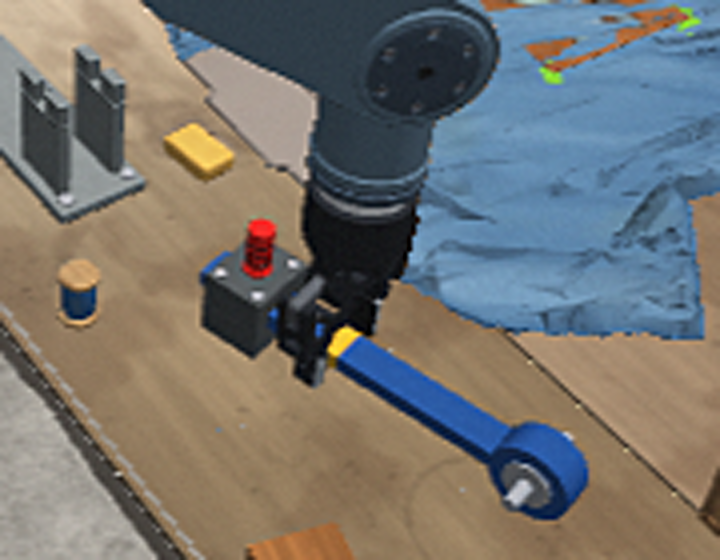

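View pics/wrist7.png

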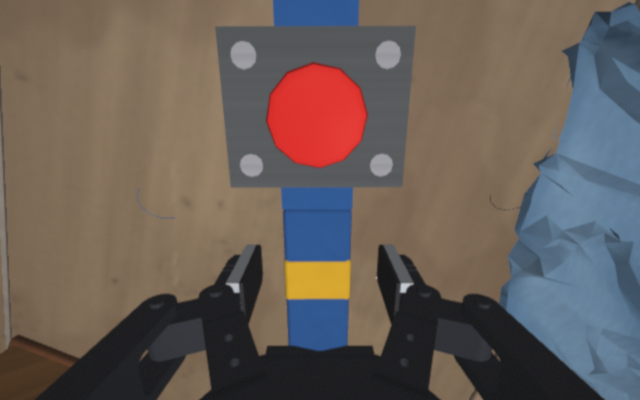

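Both jaws straddle the bar at the band, at wrist pixel (317,280). Closing now.

Request:
servo_tool(targets=[1,0,0,0,0,0,0,0,0,0,0,0,0,0,0,0,0,0,0,0], fingers=10)

```text
time_s: 15.7
eef_pos: [0.6338, -0.1596, 0.0368]
eef_rot: [0.564, 0.427, 0.564, -0.427]
wrist_force: [0.2, -0.6, 1.9]
opening: 0.336
```

Request:
servo_tool(targets=[0,0,0,0,0,0,0,0,0,0,0,0,0,0,0,0,0,0,0,0])

```text
time_s: 16.2
eef_pos: [0.6339, -0.1597, 0.0369]
eef_rot: [0.564, 0.427, 0.564, -0.427]
wrist_force: [-0.7, 0.6, 2.7]
opening: 0.34
```

Request:
servo_tool(targets=[-3,0,0,0,-6,0,0,0,-8,0,0,0,-8,0,0,0,-5,0,0,0])

```text
time_s: 16.7
eef_pos: [0.6342, -0.1598, 0.0678]
eef_rot: [0.564, 0.427, 0.563, -0.427]
wrist_force: [-0.0, -0.2, -5.1]
opening: 0.341
```

```bash
python3 - <<'E'
from wt import *
st()
im,d,K,W=shot('wrist','wrist8.png')
im2,d2,K2,W2=shot('side','side8.png');st()
b=cv2.resize(im2[170:310,300:480],None,fx=4,fy=4,interpolation=cv2.INTER_CUBIC);cv2.imwrite('pics/s8c.png',b)
E
```

```text
t 16.7 tcp [ 0.6342 -0.1598  0.0678] yaw 0.274 xaxis [ 9.e-04 -4.e-04 -1.e+00] F [-0.  -0.2 -5.1] op 0.341 q6 -0.7
t 16.8 tcp [ 0.6346 -0.16    0.0682] yaw 0.274 xaxis [ 2.1e-03 -9.0e-04 -1.0e+00] F [ 0.2 -0.  -5.8] op 0.337 q6 -0.7
```

View pics/s8c.png

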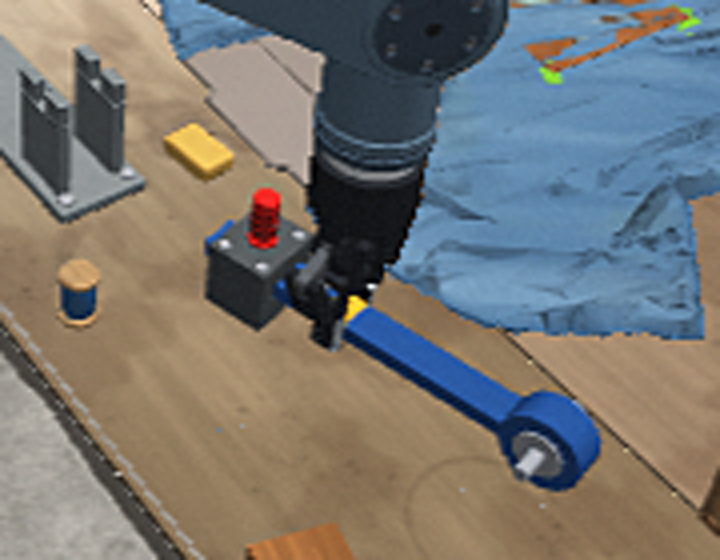

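View pics/wrist8.png

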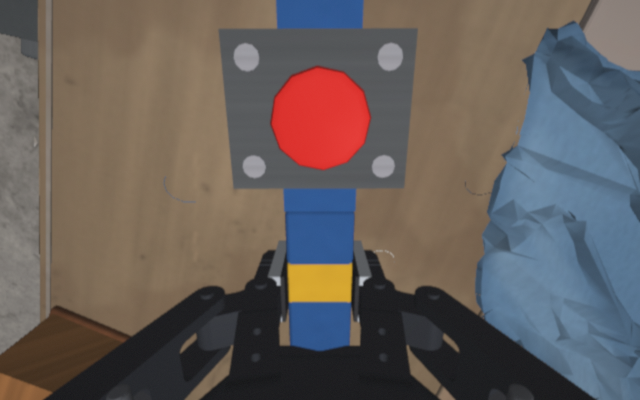

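The lever is lifted and level, and the wrist force is about 5.8 N, which matches the load. Next I'll refine the stand pose from the first images.

```bash
cat > stand.py <<'E'
from plan import *
def stand(im,P,tag):
    hsv=cv2.cvtColor(im,cv2.COLOR_BGR2HSV);H,S,V=[hsv[...,i].astype(int) for i in range(3)]
    X,Y,Z=P[...,0],P[...,1],P[...,2]
    box=lambda x0,x1,y0,y1,z0,z1:(X>x0)&(X<x1)&(Y>y0)&(Y<y1)&(Z>z0)&(Z<z1)
    for nm,m in [('base',box(.52,.64,.05,.46,.007,.018)&(S<45)),('rest',box(.53,.62,.31,.42,.052,.064)),('forktop',box(.52,.64,.06,.19,.098,.112))]:
        q=(P[m][:,:2]*1000).astype(np.float32)
        if len(q)>5:
            mk=m.astype(np.uint8)
            print(tag,nm,len(q),'mean',P[m].mean(0).round(4),'rect',cv2.minAreaRect(q),'circ',cv2.minEnclosingCircle(q))
E
python3 - <<'E'
from stand import *
for n in ['top','side']:
    z=np.load('/tmp/'+n+'0.npz');stand(z['im'],cloud(z['d'],z['K'],z['W']),n)
im=np.load('/tmp/top0.npz')['im'];cv2.imwrite('pics/st.png',cv2.resize(im[170:240,190:340],None,fx=5,fy=5,interpolation=cv2.INTER_CUBIC))
s=plan([.60,-.04,.20],.15,5)
s=plan([.50,.12,.28],.05,5,s)
E
```

```text
top base 1407 mean [0.5788 0.2537 0.0121] rect ((583.1578369140625, 246.5321044921875), (90.5773696899414, 339.40899658203125), 1.0454946756362915) circ ((580.3403930664062, 246.42507934570312), 173.7948455810547)
top rest 63 mean [0.5775 0.3654 0.058 ] rect ((577.1385498046875, 366.6821594238281), (33.940364837646484, 31.082582473754883), 55.28386306762695) circ ((578.0297241210938, 366.0204162597656), 17.420610427856445)
top forktop 80 mean [0.5823 0.1289 0.1051] rect ((580.9014892578125, 127.60679626464844), (58.876434326171875, 63.680328369140625), 89.23597717285156) circ ((582.5621337890625, 127.62396240234375), 42.132232666015625)
side base 969 mean [0.5765 0.2346 0.0105] rect ((581.06982421875, 240.7513427734375), (84.16963958740234, 339.86395263671875), 1.1479949951171875) circ ((582.32861328125, 240.50755310058594), 172.7041473388672)
side rest 45 mean [0.5794 0.3604 0.0554] rect ((579.1282958984375, 360.56304931640625), (35.97868347167969, 29.08822250366211), 62.54726791381836) circ ((580.0652465820312, 360.743408203125), 20.134798049926758)
side forktop 92 mean [0.5817 0.1194 0.1026] rect ((583.1471557617188, 121.69673156738281), (62.25937271118164, 64.90740203857422), 89.4544677734375) circ ((584.6533203125, 122.46812438964844), 42.700660705566406)
[-26, 0, -25, np.float64(0.02), -26, -1, -25, np.float64(0.03), -27, -1, -25, np.float64(0.02), -26, -2, -25, np.float64(0.03), -27, -3, -25, np.float64(0.02)]
end [ 0.5998 -0.0396  0.2002] 0.154
[-16, -15, -35, np.float64(0.02), -16, -15, -34, np.float64(0.02), -16, -16, -34, np.float64(0.02), -16, -17, -34, np.float64(0.02), -16, -18, -33, np.float64(0.02)]
end [0.4999 0.1201 0.2802] 0.054
```

View pics/st.png

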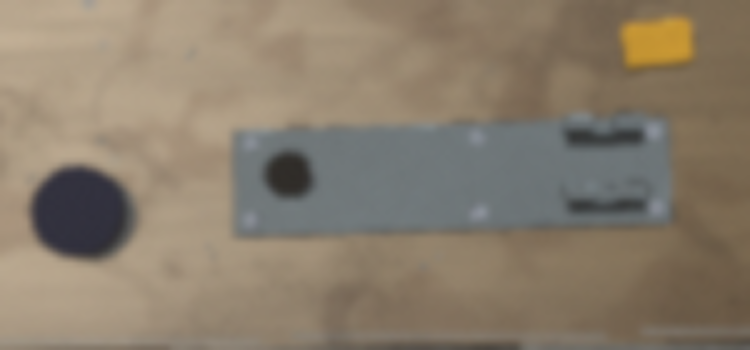

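The top view shows the stand with its dark rest cap at crop (289,175) and the fork at right (605,165), tilted about 1°. The wrist, top and side readings give fork ≈ (0.583, 0.126) and rest ≈ (0.579, 0.366). I'll carry the lever high for an extra look from beside the stand.

Request:
servo_tool(targets=[-16,0,-10,0.01,-26,-1,-20,0.03,-27,-1,-25,0.03,-26,-2,-25,0.03,-27,-3,-25,0.02])

```text
time_s: 17.3
eef_pos: [0.6031, -0.0578, 0.1894]
eef_rot: [0.536, 0.46, 0.537, -0.46]
wrist_force: [0.2, -0.0, -6.2]
opening: 0.338
```

Request:
servo_tool(targets=[-16,-15,-35,0.02,-16,-15,-34,0.02,-16,-16,-34,0.02,-16,-17,-34,0.02,-10,-10,-20,0.02])

```text
time_s: 17.8
eef_pos: [0.5114, 0.0909, 0.2639]
eef_rot: [0.513, 0.487, 0.513, -0.486]
wrist_force: [0.8, -0.2, -6.4]
opening: 0.333
```

Request:
servo_tool(targets=[-4,-5,-10,0,0,0,0,0,0,0,0,0,0,0,0,0,0,0,0,0])

```text
time_s: 18.3
eef_pos: [0.5076, 0.0974, 0.266]
eef_rot: [0.513, 0.486, 0.513, -0.487]
wrist_force: [-0.4, 0.7, -5.9]
opening: 0.336
```

```bash
python3 - <<'E'
from stand import *
st()
im,d,K,W=shot('wrist','wrist9.png');np.savez('/tmp/w9.npz',im=im,d=d,K=K,W=W)
im2,d2,K2,W2=shot('side','side9.png');st()
stand(im,cloud(d,K,W),'wrist')
cv2.imwrite('pics/s9c.png',cv2.resize(im2[90:330,220:460],None,fx=2.5,fy=2.5,interpolation=cv2.INTER_CUBIC))
E
```

```text
t 18.3 tcp [0.5076 0.0974 0.266 ] yaw 0.0526 xaxis [-1.3e-03 -2.0e-04 -1.0e+00] F [-0.4  0.7 -5.9] op 0.336 q6 -0.09
t 18.4 tcp [0.5076 0.0977 0.2662] yaw 0.0529 xaxis [-1.e-03 -1.e-04 -1.e+00] F [-0.6  0.2 -6.2] op 0.34 q6 -0.09
wrist base 2974 mean [0.5982 0.2459 0.0118] rect ((588.8671264648438, 181.8269500732422), (77.45356750488281, 211.9841766357422), 2.3793816566467285) circ ((589.8795166015625, 182.4832763671875), 111.43119049072266)
wrist forktop 782 mean [0.6029 0.1247 0.1048] rect ((583.9022827148438, 125.6965103149414), (64.4338607788086, 59.80847930908203), 1.3329740762710571) circ ((583.7289428710938, 125.66045379638672), 42.555877685546875)
```

View pics/s9c.png

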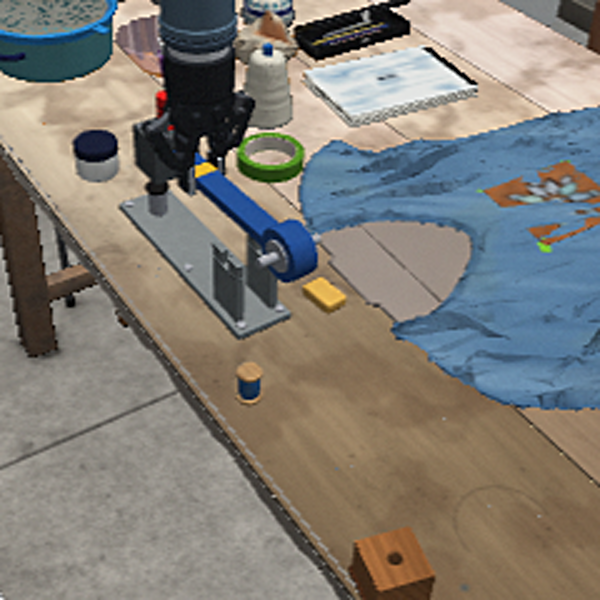

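View pics/wrist9.png

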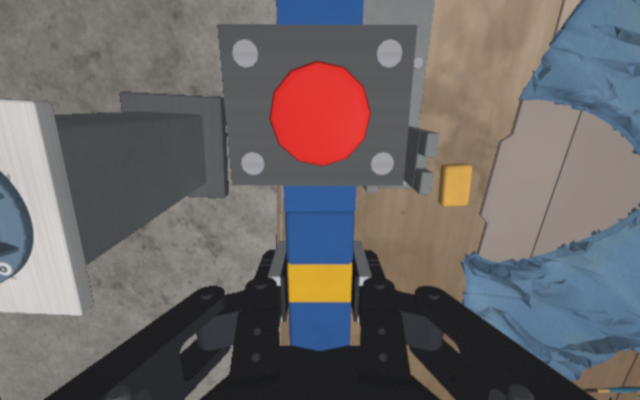

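The wrist depth gives the fork top at (0.584, 0.126) and 64×60 mm, matching the plan. Now I'll go above the final pose and then descend.

```bash
python3 - <<'E'
from stand import *
s=plan([.5804,.291,.25],.02,10)
s=plan([.5804,.291,.158],.02,10,s)
E
```

```text
[2, 8, -19, np.float64(0.0), 2, 8, -19, np.float64(0.0), 2, 8, -19, np.float64(0.0), 1, 8, -19, np.float64(0.0), 2, 8, -19, np.float64(0.01)]
[1, 8, -19, np.float64(0.0), 2, 9, -19, np.float64(0.01), 1, 8, -19, np.float64(0.0), 2, 8, -19, np.float64(0.01), 1, 8, -19, np.float64(0.0)]
end [0.5801 0.291  0.2502] 0.0229
[9, 0, 0, np.float64(0.0), 9, 0, 0, np.float64(0.0), 9, 0, 0, np.float64(0.0), 9, 0, 0, np.float64(0.0), 9, 0, 0, np.float64(0.0)]
[9, 0, 0, np.float64(0.0), 10, 0, 0, np.float64(0.0), 9, 0, 0, np.float64(0.0), 10, 0, 0, np.float64(0.0), 9, 0, 0, np.float64(0.0)]
end [0.5801 0.291  0.1582] 0.0229
```

Request:
servo_tool(targets=[2,8,-19,0,2,8,-19,0,2,8,-19,0,1,8,-19,0,2,8,-19,0.01])

```text
time_s: 18.9
eef_pos: [0.5427, 0.1958, 0.2574]
eef_rot: [0.511, 0.489, 0.511, -0.489]
wrist_force: [0.3, 0.3, -5.9]
opening: 0.34
```

Request:
servo_tool(targets=[1,8,-19,0,2,9,-19,0.01,1,8,-19,0,2,8,-19,0.01,1,8,-19,0])

```text
time_s: 19.4
eef_pos: [0.5802, 0.2922, 0.2499]
eef_rot: [0.506, 0.494, 0.506, -0.495]
wrist_force: [-0.1, 0.2, -6.4]
opening: 0.341
```

Request:
servo_tool(targets=[0,0,0,0,8,0,0,0,12,0,0,0,12,0,0,0,8,0,0,0])

```text
time_s: 19.9
eef_pos: [0.5789, 0.2909, 0.2084]
eef_rot: [0.505, 0.493, 0.506, -0.495]
wrist_force: [-0.4, -0.1, -6.0]
opening: 0.334
```

```bash
python3 - <<'E'
from stand import *
st()
plan([.5804,.291,.158],.02,5)
im2,d2,K2,W2=shot('side','side10.png');st()
cv2.imwrite('pics/s10c.png',cv2.resize(im2[90:240,220:400],None,fx=4,fy=4,interpolation=cv2.INTER_CUBIC))
E
```

```text
t 19.9 tcp [0.5789 0.2909 0.2084] yaw 0.0232 xaxis [-2.8e-03 -9.0e-04 -1.0e+00] F [-0.4 -0.1 -6. ] op 0.334 q6 0.26
[10, 0, 0, np.float64(0.0), 10, 0, 0, np.float64(0.0), 10, 1, 0, np.float64(0.0), 10, 0, 0, np.float64(0.0), 10, 1, 0, np.float64(0.0)]
end [0.5808 0.291  0.1584] 0.0232
t 19.95 tcp [0.5783 0.2909 0.2072] yaw 0.0233 xaxis [-0.0045 -0.0014 -1.    ] F [ 0.1 -0.7 -8.4] op 0.337 q6 0.26
```

View pics/s10c.png

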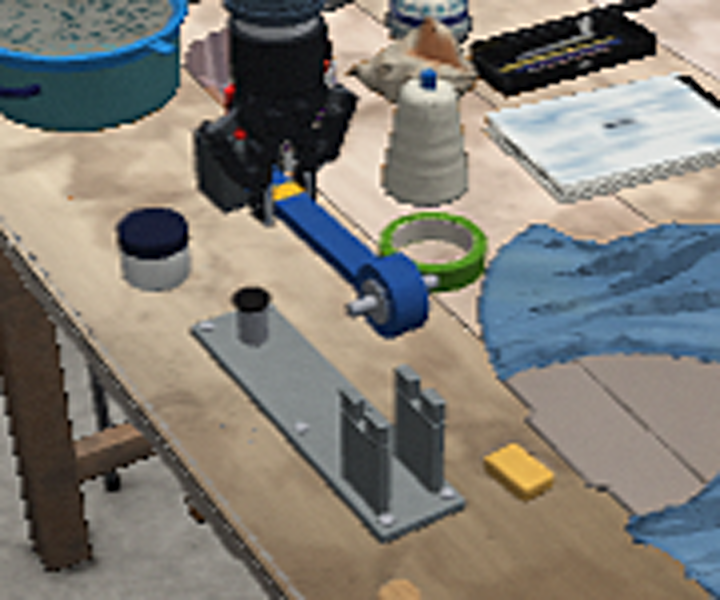

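Request:
servo_tool(targets=[8,0,0,0,12,0,0,0,12,0,0,0,9,0,0,0,5,0,0,0])

```text
time_s: 20.45
eef_pos: [0.5791, 0.2917, 0.1631]
eef_rot: [0.506, 0.493, 0.506, -0.495]
wrist_force: [0.0, -0.4, -5.8]
opening: 0.338
```

Request:
servo_tool(targets=[0,0,0,0,0,0,0,0,0,0,0,0,0,0,0,0,0,0,0,0])

```text
time_s: 20.95
eef_pos: [0.58, 0.2919, 0.1653]
eef_rot: [0.506, 0.494, 0.506, -0.494]
wrist_force: [-0.2, 0.7, -6.0]
opening: 0.339
```

```bash
python3 - <<'E'
from stand import *
st()
for n in ['side','top']:
    im,d,K,W=shot(n,n+'11.png');P=cloud(d,K,W)
    if n=='side': cv2.imwrite('pics/s11c.png',cv2.resize(im[90:240,220:400],None,fx=4,fy=4,interpolation=cv2.INTER_CUBIC))
    else: cv2.imwrite('pics/t11c.png',cv2.resize(im[150:270,180:360],None,fx=4,fy=4,interpolation=cv2.INTER_CUBIC))
    hsv=cv2.cvtColor(im,cv2.COLOR_BGR2HSV);H,S,V=[hsv[...,i].astype(int) for i in range(3)]
    X,Y,Z=P[...,0],P[...,1],P[...,2]
    blue=(H>100)&(H<130)&(S>120)&(X>.53)&(X<.63)&(Z>.09)&(Z<.2)&(Y<.27)&(Y>.08); q=P[blue]
    print(n,'blue',len(q)); 
    if len(q)>10:
        bar=q[(q[:,1]>.165)]; print('bar n',len(bar))
        if len(bar)>20:
            top=bar[bar[:,2]>np.percentile(bar[:,2],20)]; 
            f=np.polyfit(top[:,1],top[:,2],1);print('slope dz/dy',f[0],'z at .2',np.polyval(f,.2)); f=np.polyfit(top[:,1],top[:,0],1);print('slope dx/dy',f[0],'x@.2',np.polyval(f,.2))
        hub=q[q[:,1]<.16]; print('hub',len(hub),hub.min(0),hub.max(0),hub.mean(0))
    for t in ['lever_pivot','spool','cream_pot','wax_block','stand_fork']:
        print(t,[(a['score'],a['pixel'],P[int(a['pixel'][1]),int(a['pixel'][0])].round(3)) for a in spotter.search_frame(n,t)[:1]])
im,d,K,W=shot('wrist','wrist11.png');P=cloud(d,K,W)
m=(abs(P[...,0]-.58)<.06)&(abs(P[...,1]-.366)<.05)&(P[...,2]>.165)&(P[...,2]<.18)
hsv=cv2.cvtColor(im,cv2.COLOR_BGR2HSV);S=hsv[...,1]
m&=S<60;q=P[m]
A=np.c_[q[:,:2],np.ones(len(q))];f=np.linalg.lstsq(A,q[:,2],rcond=None)[0];print('weight top',len(q),cv2.minAreaRect((q[:,:2]*1000).astype(np.float32)),np.median(q[:,2]),'slopes',f[:2])
H=hsv[...,0].astype(int);r=P[((H<8)|(H>172))&(S>150)&(P[...,2]>.19)];t=r[r[:,2]>np.percentile(r[:,2],40)];print('red top',np.median(t[:,2]),cv2.minEnclosingCircle((t[:,:2]*1000).astype(np.float32)))
st()
E
```

```text
t 20.95 tcp [0.58   0.2919 0.1653] yaw 0.024 xaxis [ 8.e-04  2.e-04 -1.e+00] F [-0.2  0.7 -6. ] op 0.339 q6 0.26
side blue 413
bar n 193
slope dz/dy -0.006800484166334996 z at .2 0.1636479778440935
slope dx/dy -0.028300684126940315 x@.2 0.5814763725053593
hub 215 [0.55965817 0.09281592 0.10282078] [0.61280166 0.159858   0.18819598] [0.58110364 0.11207406 0.16878891]
lever_pivot [(0.71, [313.2, 166.9], array([0.578, 0.14 , 0.182]))]
spool [(0.51, [377.8, 320.7], array([ 0.476, -0.33 ,  0.05 ]))]
cream_pot [(0.79, [258.1, 149.6], array([0.549, 0.503, 0.052]))]
wax_block [(0.73, [351.8, 206.8], array([0.69 , 0.077, 0.016]))]
stand_fork [(0.84, [304.2, 193.3], array([0.593, 0.226, 0.009]))]
top blue 340
bar n 191
slope dz/dy -0.011997632127841922 z at .2 0.16536405411592559
slope dx/dy 0.007651968019186178 x@.2 0.5810709098992154
hub 141 [0.56685752 0.10195616 0.16160284] [0.59719859 0.15841017 0.19354917] [0.58164932 0.12957462 0.18077256]
lever_pivot [(0.9, [295.4, 199.3], array([0.582, 0.179, 0.168]))]
spool []
cream_pot [(0.7, [205.9, 210.5], array([0.56 , 0.523, 0.054]))]
wax_block [(0.73, [304.6, 203.0], array([0.567, 0.148, 0.175]))]
stand_fork [(0.66, [296.9, 210.5], array([0.559, 0.183, 0.015]))]
weight top 151 ((577.5064086914062, 370.7086181640625), (59.648624420166016, 65.19670104980469), 0.5501371622085571) 0.1798285525711125 slopes [-0.01660126 -0.04628328]
red top 0.2238588019481831 ((578.196044921875, 367.4299621582031), 9.477263450622559)
t 21.6 tcp [0.5797 0.2918 0.1648] yaw 0.024 xaxis [-1.e-04 -0.e+00 -1.e+00] F [-0.1 -0.7 -5.5] op 0.338 q6 0.26
```

View pics/s11c.png

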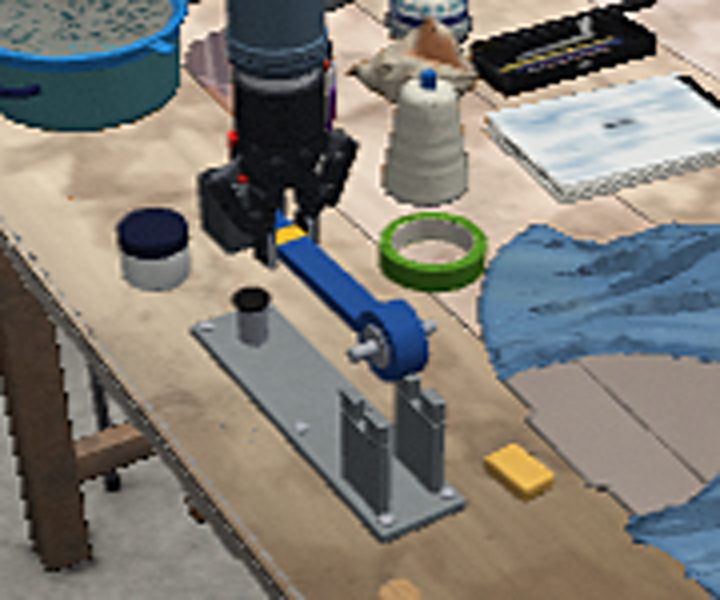

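View pics/wrist11.png

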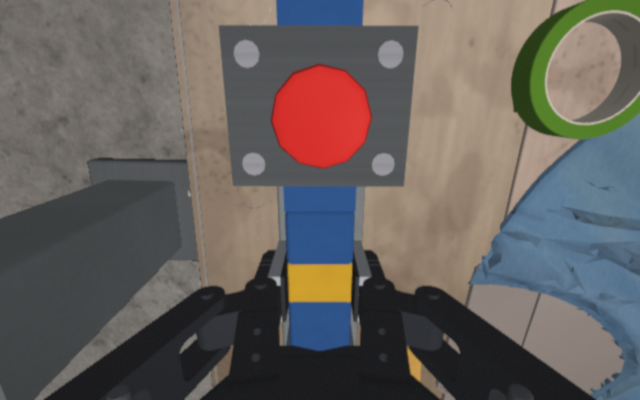

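View pics/t11c.png

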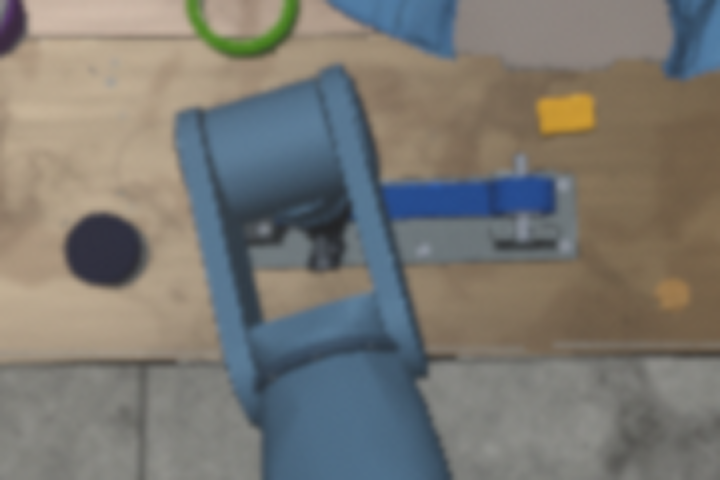

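The lever is level (slope about −0.01). The pivot is at z ≈ 0.158, 67 mm above its seat and roughly over the fork. The weight hole is at (0.578, 0.367), over the rest at (0.579, 0.366). I'll lower 6 mm, let it settle, then check and hand in.

Request:
servo_tool(targets=[1,0,0,0,2,0,0,0,2,0,0,0,1,0,0,0,0,0,0,0])

```text
time_s: 22.1
eef_pos: [0.5796, 0.2918, 0.1584]
eef_rot: [0.506, 0.494, 0.506, -0.494]
wrist_force: [0.0, 0.6, -5.9]
opening: 0.341
```

Request:
servo_tool(targets=[0,0,0,0,0,0,0,0,0,0,0,0,0,0,0,0,0,0,0,0])

```text
time_s: 22.6
eef_pos: [0.5798, 0.2919, 0.1588]
eef_rot: [0.506, 0.494, 0.506, -0.494]
wrist_force: [-0.7, -0.8, -6.4]
opening: 0.336
```

Request:
servo_tool(targets=[0,0,0,0,0,0,0,0,0,0,0,0,0,0,0,0,0,0,0,0])

```text
time_s: 23.1
eef_pos: [0.5798, 0.2919, 0.1588]
eef_rot: [0.506, 0.494, 0.506, -0.494]
wrist_force: [-0.4, 0.4, -6.3]
opening: 0.341
```

```bash
python3 - <<'E'
from stand import *
st()
im,d,K,W=shot('side','side12.png');P=cloud(d,K,W)
hsv=cv2.cvtColor(im,cv2.COLOR_BGR2HSV);H,S,V=[hsv[...,i].astype(int) for i in range(3)]
X,Y,Z=P[...,0],P[...,1],P[...,2]
q=P[(H>100)&(H<130)&(S>120)&(X>.53)&(X<.63)&(Z>.09)&(Z<.2)&(Y<.27)&(Y>.165)]
f=np.polyfit(q[:,1],q[:,2],1);print('slope',f[0],'bar top',np.percentile(q[:,2],80))
print('dq',np.abs(telemetry.get_obs()['dq']).max());st()
print(workorder.hand_in())
E
```

```text
t 23.1 tcp [0.5798 0.2919 0.1588] yaw 0.024 xaxis [ 0. -0. -1.] F [-0.4  0.4 -6.3] op 0.341 q6 0.26
slope -0.008891855255137549 bar top 0.1578592036766744
dq 0.001779781399092723
t 23.15 tcp [0.5798 0.2919 0.1588] yaw 0.0241 xaxis [-0.  0. -1.] F [ 0.1  0.6 -5.9] op 0.338 q6 0.26
the job is handed in; nothing more can be done
None
```

I pushed the pin fully home and let go of it. I then gripped the lever at the yellow band, carried it to the stand and handed the job in at about 23 s while still holding it there. The hand-in gives no verdict, so these are my own last checks:

- **Pin:** after release its head top stood at z 0.0975 m (0.098 expected) and the pin was upright. With the lever over the stand it read 0.224 m, which matches a fully seated pin.
- **Lever:** level to about 0.01 rad, with the arm still. The wrist force of about 6 N matches the load.
- **Pivot:** about 60 mm above its fork seat and, by calculation from the other readings, within a few mm of it sideways.
- **Weight:** the hole was about 1–2 mm from the centre of the rest post sideways, and the weight was well clear of the stand.
- **Bystanders:** nothing of mine passed near the spool, cream pot or wax block. The later pictures show them where they were.

Some readings disagreed:

- **Side camera:** it placed things 3–5 mm off the wrist camera, so I relied on the wrist camera where I could.
- **Trained networks:** they gave a few wrong hits, including for the spool and wax block at the end. I dropped those after looking at the pictures.

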